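# Pack the field test kit case

## Task

Pack the field test kit: swing the lid of the grey case up and over until it stays open by itself, then lay every test cartridge on the bench flat on the floor of the case, face up and side by side, not one on another. Cover them with the flat grey divider board, grip up and lying level on its ledges, set the timer face up on the board beside the grip, and shut the lid fully. Leave the two specimen cups alone.

Things in the scene. Friction and masses are not known exactly. Their poses are not given: they have to be found in the camera images.
- case: grey plastic case fixed to the bench, outer 98 (its x) x 258 (its y) x 54 mm high without its hinged lid. Origin: centre of its underside; z up, +x towards the hinge side (away from the robot), y along the long side. Walls 4 mm, inside 90 x 250 mm, floor top at z = 5 mm. A ledge 8 mm wide runs along each long wall, its top at z = 22 mm.
- case_well (a point): middle of the case's floor. Between the ledges the well is 74 (case x) x 250 (case y) mm and 17 mm deep to the ledges' tops; three cartridges fit in a row along y, their 62 mm sides along x, their centres about 76 mm apart, leaving room for fingers between them.
- lid (a joint): angle of the case's lid, rad: 0 shut, grows as the lid swings up and back, stop at 1.85. Hinge axis parallel to the case's y at case x = +49 mm, z = 57 mm. Lid: 98 x 258 x 5 mm panel, 0.14 kg, turns freely with a little damping; it falls shut from below about 1.55; from beyond that it falls open to 1.85 and stays there.
- lid_bar (a point): middle of the black round bar, 10 mm thick, 100 mm long (along the case's y), held 42 mm in front of the lid's front edge by an arm at each end; 140 mm from the hinge axis, in the lid's plane: lid shut, it lies at case x = -91 mm, z = 57 mm. Pinch it from above with the fingertips and swing it in an arc about the hinge, or hook it from below.
- board: flat grey plastic divider board, 84 (its x) x 243 (its y) x 5 mm, 0.09 kg, with an upright grip fin in its middle, 44 (x) x 12 (y) mm, rising to 27 mm above the underside. Origin: centre of the underside; z up, towards the fin. Either way round it fits, 3 mm loose, between the case's walls onto the ledges, its underside then at case z = 22 mm.
- board_fin (a point): middle of the board's grip fin, 17 mm above the board's underside.
- cartridge_a: test cartridge: flat clear-and-white plastic plate with printed face, 44 (its x) x 62 (its y) x 8 mm, 22 g. Origin: centre of its underside; z up out of its face. May be absent (None). Pinch it across the 44 mm.
- cartridge_b: test cartridge: flat clear-and-white plastic plate with printed face, 44 (its x) x 62 (its y) x 8 mm, 22 g. Origin: centre of its underside; z up out of its face. May be absent (None). Pinch it across the 44 mm.
- cartridge_c: test cartridge: flat clear-and-white plastic plate with printed face, 44 (its x) x 62 (its y) x 8 mm, 22 g. Origin: centre of its underside; z up out of its face. May be absent (None). Pinch it across the 44 mm.
- timer: pale bench timer with a small screen and buttons, 62 (its x) x 66 (its y) x 18 mm. Origin: centre of its underside; z up out of its face. On the board there is room for it on either side of the fin, about 64 mm from the board's middle.
- cup_a: specimen cup with a red screw lid, 62 mm across, 69 mm high, origin under its centre; to be left alone.
- cup_d: specimen cup with a blue screw lid, 62 mm across, 69 mm high, origin under its centre; to be left alone.
Mind the look-alikes: they are no part of the job. Leave any red look-alike of the cartridge_b alone.

How it is judged:
By the outcome, as a careful person would: the job done as asked, in the order asked, and still so for the second after the job is handed in, with the robot touching nothing.
Of cartridge_a, cartridge_b, cartridge_c only 2 to 3 are there at a start; the rules pass over those that are not, and their reading is None.
At some moment in a run one of cartridge_a, cartridge_b, cartridge_c, timer may be knocked a few centimetres aside while the robot is not near it.
Once in a run the grip may slacken for a moment while it holds something.
It also fails if it takes over 200 s, if anything falls off the work surface, if the arm or the gripper's body presses on something with over 40 N, if the wrist force passes 120 N, or if a joint passes its speed limit or range.

## Robot

A 7-joint arm with a two-finger parallel gripper is mounted at the origin on a cart in front of the work surface, level with it; the furniture and walls round the work are solid. World frame = base frame: x ahead of the robot, y to its left, z up, the work surface at z = 0. Lengths are in m, angles in rad, forces in N, time in s.
With the tool pointing down it reaches from about 0.4 to 0.85 m from the base axis. Payload 10.4 kg.
Tool frame: the origin (TCP) lies midway between the tips of the shut fingers; the grasp point (between the pads) lies 19 mm behind it (env.grasp_offset is the distance from the TCP to the grasp point, in m); z points along the fingers, y is the line along which they close (so a half turn about z gives the same grasp; the last joint's range is limited). The gripper opens to 87 mm and grips with 3 to 60 N. Pads are 19 mm wide; open, the fingers measure 117 mm over their backs; the gripper's body (75 mm by 190 mm) begins 51 mm behind the grasp point.
Start: joints at [1.288, 0.332, -0.065, 1.46, 0.022, 1.35, -0.088], TCP at [0.161, -0.604, 0.223] pointing down, gripper open.
Joint ranges: [-2.6, 2.6], [-0.5, 2.12], [-1.47, 1.34], [0.16, 2.42], [-1.27, 4.41], [0.06, 2.06], [-2.6, 2.6]. Speed limits (rad/s): [2.22, 2.22, 2.79, 2.79, 3.14, 3.14, 3.14].

## Interface

Orientations are given as [roll, pitch, yaw] about the fixed x, y, z axes, in that order (R = Rz(yaw) Ry(pitch) Rx(roll)).
In Python, from station import env, optics, finder gives the robot as it stands. The module is installed in compiled form; this text tells all that it offers.
- The arm moves only by the tool play_rows, never from a script. Its argument "targets" is a list of rows, each a list of 4 numbers: the shift along the tool's x, y, z in units of 25 mm (1.0 is 25 mm), then the turn about the tool's z in units of 6 degrees (1.0 is 6 degrees). A call has 1 to 12 rows; each row shifts and turns the commanded pose from where the row before left it, along the tool's axes as they then stand; what a row does not reach is not made up. A row lasts 1/10 s, in which the tool goes at most 50 mm and 8.59 degrees, less where a joint would pass 70% of its speed; a pose out of reach is approached as far as the arm can. A call is refused whole if a number of a shift passes 1 or a number of a turn 1, either way. A call with a gripper value outside its range is refused whole. "hand" is the opening, from 0 (shut) to 1 (fully open), set as the call begins (left out, the last holds). The fingers move at their own pace and stop on an object; "newtons" is the grip in N (left out, the last holds). Time passes only in rows, so rows that do not move let the fingers close. It gives the time, the measured TCP pose, the force, the opening and the grip force at its end, in the units of the state.
- env.sense(): the state, without advancing time (a new reading comes with each control period).
- optics.camera(name): name is "side" or "top"; returns a dict with "color" (384x512x3 uint8, red, green, blue), "intrinsics" (3x3 intrinsics, pixels), "pose" (4x4, takes a point from camera to world coordinates). Camera axes: x right, y up, looking along -z (the intrinsics and any distortion apply to the point x, -y, -z); pixel columns grow to the right and rows downward; lengths in m; the calibration is good to about 2 mm. A picture is of the moment at which its call begins. There is no depth.
- env.hand_in(): hands the job in; it is judged then, once.
Trained networks look in a picture, given as the dict that the camera call returned (one of the last four; its "shot" number tells which), for a name from the list of things; names that differ only in an ending like _2 or _b are one class to them, and where a whole thing is asked for, a point or a joint stands for the part that bears it (a point fixed in the world has none). Each returns a list of dicts, best first, with "score" (0 to 1); they miss things now and then, are a little off and sometimes report something else, mostly with a low value. They report only what shows in the picture. A call takes as long as a camera call. They do not tell look-alikes from the thing itself.
- finder.find_in(name, picture): "pixel" ([row, column] in pixels, amid what is visible of it).
- finder.masks_of(name, picture): "region" (384x512 bool, what is visible of it) and "pixel" ([row, column] in pixels, amid what is visible of it).
- finder.mark_of(name, picture): "pixel" ([row, column] in pixels: a listed point, or the origin of a listed thing).
The state is a dict: "clock": time; "joint_pos": joint angles; "joint_vel": joint speeds; "effort": joint torques, N m; "position": TCP position; "eef_rot": TCP orientation; "wrist_force": force on the tool from outside, world axes, zero at the start; "torque": the same for the moment, N m; "gripper_width": finger opening in m; "grip_force": force on a finger pad.
Only numpy, scipy, OpenCV 4.12 (cv2) and the standard library are available. Lean on these libraries where they do the work, as an engineer would, in place of code of your own. Each camera call takes 0.05 s, during which the arm holds its last target. There are 200 camera calls.

## Working session

There is one attempt and no reset: what is moved stays moved. The work goes in short steps, Python scripts to look and compute and a tool call to move; the robot and the scene stay as the last step left them, time stands still between calls to the robot, and variables do not carry over. Pictures are saved under pics/ and viewed, at most 14 in all, crops included, and the job is handed in when it is done.

Besides the shell and the picture viewer there is one more tool, called after "Request:" as name([rows], argument=value, ...), one row to a line, values as JSON. play_rows: Moves the arm, as the interface text tells. Its arguments: {"type":"object","properties":{"targets":{"type":"array"},"hand":{"type":"number"},"newtons":{"type":"number"}},"required":["targets"]}

```bash
mkdir -p pics; cat > h.py <<'E'
import numpy as np, cv2
from station import env, optics, finder
from scipy.spatial.transform import Rotation as R
def ray(p,px):
    K=np.array(p["intrinsics"]);T=np.array(p["pose"])
    u,v=px[1],px[0]
    d=np.array([(u-K[0,2])/K[0,0],-(v-K[1,2])/K[1,1],-1.])
    return T[:3,3],T[:3,:3]@d
def onz(p,px,z):
    o,d=ray(p,px); return o+d*(z-o[2])/d[2]
def proj(p,X):
    K=np.array(p["intrinsics"]);T=np.array(p["pose"])
    c=T[:3,:3].T@(np.array(X)-T[:3,3]); 
    return [K[1,1]*(-c[1]/-c[2])+K[1,2], K[0,0]*(c[0]/-c[2])+K[0,2]]
def save(p,n): cv2.imwrite("pics/"+n,cv2.cvtColor(p["color"],cv2.COLOR_RGB2BGR))
def rect(m):
    return cv2.minAreaRect(np.argwhere(m)[:,::-1].astype(np.float32))
def cross(p,px,q,qx):
    o1,d1=ray(p,px);o2,d2=ray(q,qx)
    s=np.linalg.lstsq(np.c_[d1,-d2],o2-o1,rcond=None)[0]
    a=o1+d1*s[0];b=o2+d2*s[1]
    return (a+b)/2,np.linalg.norm(a-b)
E
python3 - <<'E'
from h import *
a=optics.camera("top");b=optics.camera("side");save(a,"t0.png");save(b,"s0.png")
print(np.round(a["pose"],3),a["intrinsics"],[k for k in a])
s=env.sense();print({k:np.round(s[k],3) for k in s},env.grasp_offset)
for n in ["case","case_well","lid_bar","board","board_fin","cartridge_a","timer","cup_a","cup_d"]:
    for nm,p in(("top",a),("side",b)):
        print(n,nm,[(np.round(r["pixel"]).astype(int).tolist(),round(r["score"],2)) for r in finder.mark_of(n,p)][:6])
E
```

```text
[[-0.365  0.755 -0.545 -0.704]
 [-0.931 -0.288  0.224  0.334]
 [ 0.012  0.589  0.808  1.842]
 [ 0.     0.     0.     1.   ]] [[496.04714694   0.         255.00633543]
 [  0.         496.04714694 197.2856437 ]
 [  0.           0.           1.        ]] ['color', 'intrinsics', 'pose', 'shot']
{'clock': np.float64(0.1), 'joint_pos': array([ 1.288,  0.333, -0.065,  1.461,  0.022,  1.35 , -0.088]), 'joint_vel': array([ 0.   , -0.002, -0.   , -0.002,  0.   , -0.001,  0.001]), 'effort': array([ 2.0000e-03, -6.2455e+01,  2.5000e-02, -3.9072e+01, -6.1000e-02,
        3.7000e-02,  0.0000e+00]), 'position': array([ 0.16 , -0.604,  0.222]), 'eef_rot': array([-3.14,  0.  ,  0.26]), 'wrist_force': array([ 1.784, -0.339, -0.483]), 'torque': array([-0.032, -0.071,  0.042]), 'grip_force': np.float64(0.0), 'gripper_width': np.float64(0.087)} 0.0187
case top [([214, 208], 0.9)]
case side [([175, 241], 0.75), ([137, 207], 0.71)]
case_well top [([217, 207], 0.68)]
case_well side [([171, 243], 0.93)]
lid_bar top [([226, 214], 0.84)]
lid_bar side [([163, 224], 0.82)]
board top [([254, 135], 0.89)]
board side [([139, 208], 0.77)]
board_fin top [([246, 132], 0.87)]
board_fin side [([136, 205], 0.59)]
cartridge_a top [([195, 264], 0.51), ([183, 383], 0.36)]
cartridge_a side [([360, 305], 0.93), ([253, 246], 0.74), ([241, 277], 0.69), ([214, 267], 0.62)]
timer top [([218, 272], 0.46)]
timer side [([220, 236], 0.54)]
cup_a top [([177, 322], 0.59), ([252, 138], 0.47)]
cup_a side [([269, 315], 0.65), ([282, 282], 0.58)]
cup_d top [([177, 322], 0.59), ([252, 138], 0.47)]
cup_d side [([269, 315], 0.65), ([282, 282], 0.58)]
```

View pics/t0.png

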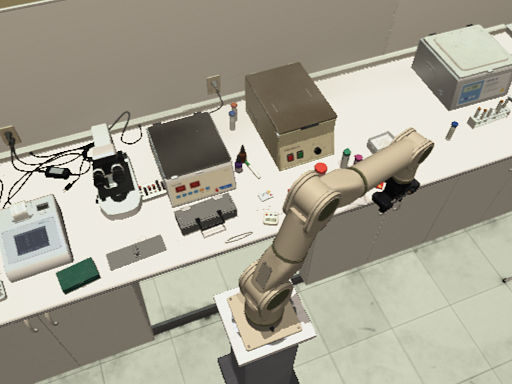

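View pics/s0.png

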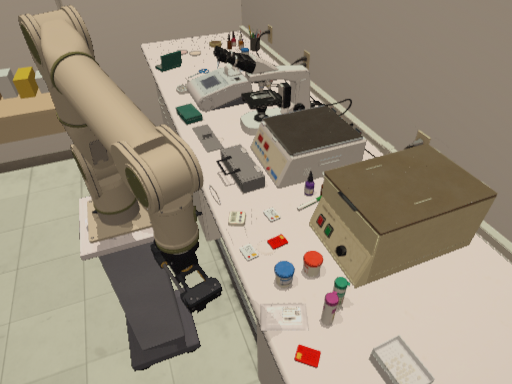

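```bash
python3 - <<'E'
from h import *
b=cv2.imread("pics/s0.png")[110:370,180:360]
a=cv2.imread("pics/t0.png")[140:280,90:420]
cv2.imwrite("pics/s0z.png",cv2.resize(b,None,fx=2.3,fy=2.3,interpolation=cv2.INTER_CUBIC))
cv2.imwrite("pics/t0z.png",cv2.resize(a,None,fx=2.4,fy=2.4,interpolation=cv2.INTER_CUBIC))
p=optics.camera("side");t=optics.camera("top");print(np.round(p["pose"],3),p["intrinsics"])
for n in [(217,237),(214,272),(253,249),(241,277),(355,307),(317,285)]: print(n,np.round(onz(p,n,.008),3))
for n in ["lid_bar","case_well","board","board_fin"]:
    m=finder.mark_of(n,p)[0]["pixel"];m2=finder.mark_of(n,t)[0]["pixel"];print(n,cross(p,m,t,m2))
E
```

```text
[[ 0.933  0.247 -0.26   0.138]
 [-0.358  0.609 -0.708 -1.108]
 [-0.016  0.754  0.657  0.941]
 [ 0.     0.     0.     1.   ]] [[358.07701886   0.         253.63932549]
 [  0.         358.07701886 196.14567456]
 [  0.           0.           1.        ]]
(217, 237) [ 0.408 -0.19   0.008]
(214, 272) [ 0.535 -0.223  0.008]
(253, 249) [ 0.389 -0.368  0.008]
(241, 277) [ 0.498 -0.354  0.008]
(355, 307) [ 0.41  -0.747  0.008]
(317, 285) [ 0.402 -0.627  0.008]
lid_bar (array([0.425477  , 0.06515541, 0.06708209]), np.float64(0.0016851790495076857))
case_well (array([ 0.51805638,  0.06376335, -0.00693183]), np.float64(0.0015743038833963248))
board (array([ 0.46006256,  0.39641462, -0.01007831]), np.float64(0.00027131420453125487))
board_fin (array([0.45406284, 0.39793295, 0.02032159]), np.float64(0.012485181546371186))
```

View pics/s0z.png

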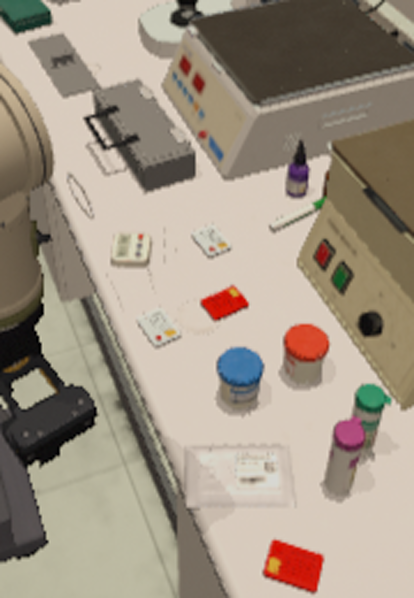

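View pics/t0z.png

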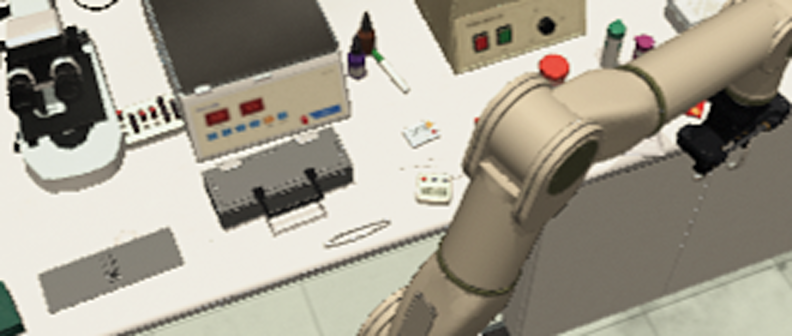

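```bash
cat >> h.py <<'E'
from scipy.optimize import minimize
def box(sx,sy,z0,z1,cx=0,cy=0): return [np.array([[cx+i*sx/2,cy+j*sy/2,z] for i in(-1,1) for j in(-1,1) for z in(z0,z1)])]
SH={"board":(box(.084,.243,0,.005)+box(.044,.012,.005,.027),0),"cartridge_a":(box(.044,.062,0,.008),0),"timer":(box(.062,.066,0,.018),0),
"case":(box(.098,.258,0,.0595)+box(.01,.1,.052,.062,-.091)+box(.042,.008,.053,.061,-.07,.046)+box(.042,.008,.053,.061,-.07,-.046),0),
"case_open":(box(.098,.258,0,.054),0)}
def render(p,parts,x,y,yaw,z=0,S=4):
    im=np.zeros((384*S,512*S),np.uint8);c,s=np.cos(yaw),np.sin(yaw)
    for P in parts:
        W=np.c_[c*P[:,0]-s*P[:,1]+x,s*P[:,0]+c*P[:,1]+y,P[:,2]+z]
        q=np.array([proj(p,w)[::-1] for w in W],np.float32)
        h=cv2.convexHull(((q+.5)*S).astype(np.int32)); cv2.fillConvexPoly(im,h,255)
    return cv2.resize(im,(512,384),interpolation=cv2.INTER_AREA)/255.
def fit(shape,views,x,y,yaw,z=0):
    parts=SH[shape][0]
    f=lambda v:sum(1-np.minimum(r:=render(p,parts,*v,z),m).sum()/np.maximum(r,m).sum() for p,m in views)
    best=min((minimize(f,[x,y,yw],method="Nelder-Mead",options=dict(initial_simplex=[[x,y,yw],[x+.01,y,yw],[x,y+.01,yw],[x,y,yw+.15]],xatol=2e-4,maxiter=90)) for yw in yaw),key=lambda r:r.fun)
    return np.round(best.x,4),round(best.fun/len(views),3)
E
python3 - <<'E'
from h import *
a=optics.camera("top");b=optics.camera("side")
M={}
for n in ["case","board"]:
    for nm,p in(("t",a),("s",b)):
        ms=finder.masks_of(n,p)
        print(n,nm,[(np.round(r["pixel"]).astype(int).tolist(),round(r["score"],2),r["region"].sum()) for r in ms][:3])
        M[n,nm]=ms[0]["region"] if ms else None
for n,x,y in(("case",.518,.064),("board",.458,.397)):
    v=[(p,M[n,k].astype(float)) for k,p in(("t",a),("s",b)) if M[n,k] is not None]
    for w in [v]+[[u] for u in v]: print(n,fit(n,w,x,y,[0.,.2,-.2]))
E
```

```text
case t [([212, 206], 0.86, np.int64(1623)), ([165, 324], 0.44, np.int64(116))]
case s [([170, 243], 0.73, np.int64(1365))]
board t [([254, 137], 0.86, np.int64(1000))]
board s [([139, 209], 0.6, np.int64(486))]
case (array([0.516 , 0.0658, 0.0595]), np.float64(0.062))
case (array([0.5149, 0.0647, 0.0665]), np.float64(0.038))
case (array([0.518 , 0.0672, 0.0418]), np.float64(0.065))
board (array([0.4514, 0.3987, 0.049 ]), np.float64(0.071))
board (array([0.4506, 0.3979, 0.0367]), np.float64(0.061))
board (array([0.4515, 0.4004, 0.0508]), np.float64(0.072))
```

Request:
play_rows([
  [0,0,0,-1],
  [0,0,0,-1],
  [0,0,0,-1],
  [0,0,0,-1],
  [0,0,0,-1],
  [0,0,0,-1],
  [0,0,0,-1],
  [0,0,0,-1],
  [0,0,0,-1],
  [0,0,0,-1],
  [0,0,0,-1],
  [0,0,0,-1],
], hand=0.6)

```text
clock: 3.0
position: [0.1605, -0.6041, 0.2226]
eef_rot: [3.142, 0.0, 1.521]
wrist_force: [-0.0, -0.6, 0.1]
gripper_width: 0.0522
grip_force: 0.0
```

Request:
play_rows([
  [0,0,0,-1],
  [1,1,0,0],
  [1,1,0,0],
  [1,1,0,0],
  [1,1,0,0],
  [1,1,0,0],
  [1,1,0,0],
  [1,1,0,0],
  [1,1,0,0],
  [1,1,0,0],
  [1,1,0,0],
  [1,1,0,0],
])

```text
clock: 4.2
position: [0.4222, -0.3145, 0.2228]
eef_rot: [3.141, 0.001, 1.621]
wrist_force: [-0.3, -0.1, -0.2]
gripper_width: 0.0522
grip_force: 0.0
```

Request:
play_rows([
  [1,0,0,0],
  [1,0,0,0],
  [1,0,0,0],
  [1,0,0,0],
  [1,0,0,0],
  [1,0,0,0],
  [1,0,0,0],
  [1,0,0,0],
  [1,0,0,0],
  [1,0,0,0],
  [1,0,0,0],
  [0,0,0,0],
])

```text
clock: 5.4
position: [0.4076, -0.0379, 0.2229]
eef_rot: [3.141, 0.001, 1.626]
wrist_force: [-0.6, -0.3, 0.2]
gripper_width: 0.0522
grip_force: 0.0
```

```bash
cat >> h.py <<'E'
CASE=(0.516,0.066,0.055)
def to_case(x,y,C=CASE):
    c,s=np.cos(C[2]),np.sin(C[2]);return np.array([c*(x-C[0])+s*(y-C[1]),-s*(x-C[0])+c*(y-C[1])])
def to_world(x,y,C=CASE):
    c,s=np.cos(C[2]),np.sin(C[2]);return np.array([C[0]+c*x-s*y,C[1]+s*x+c*y])
def go(x,y,z):
    "shift from the present pose to world x,y,z in tool axes, in 25 mm units"
    s=env.sense();Rm=R.from_euler("xyz",s["eef_rot"]).as_matrix()
    return np.round(Rm.T@(np.array([x,y,z])-s["position"])/.025,2)
E
python3 - <<'E'
from h import *
s=env.sense();print(np.round(s["position"],4),np.round(s["eef_rot"],3),np.round(s["joint_pos"],2),s["clock"])
w=to_world(-.091,0);print(go(*w,.042))
b=optics.camera("side");save(b,"s1.png")
cv2.imwrite("pics/s1z.png",cv2.resize(cv2.imread("pics/s1.png")[110:370,100:360],None,fx=2.3,fy=2.3,interpolation=cv2.INTER_CUBIC))
E
```

```text
[ 0.4076 -0.0379  0.2229] [3.141e+00 1.000e-03 1.626e+00] [ 0.83 -0.15 -0.76  1.95 -0.11  1.3   0.16] 5.4
[3.92 0.91 7.23]
```

View pics/s1z.png

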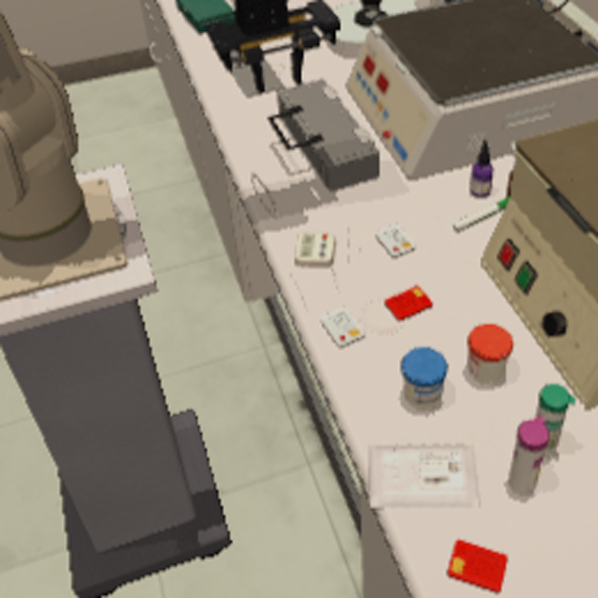

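Request:
play_rows([
  [1,0.25,0,0],
  [1,0.25,0,0],
  [1,0.25,1,0],
  [0.92,0.16,1,0],
  [0,0,1,0],
  [0,0,1,0],
  [0,0,0.8,0],
  [0,0,0,0],
], hand=0.6)

```text
clock: 6.25
position: [0.4239, 0.0572, 0.1004]
eef_rot: [-3.137, -0.001, 1.62]
wrist_force: [-0.4, -0.4, 0.3]
gripper_width: 0.0519
grip_force: 0.0
```

```bash
python3 - <<'E'
from h import *
w=to_world(-.091,0);print(go(*w,.042))
b=optics.camera("side");a=optics.camera("top")
for p in(b,a): print(finder.mark_of("lid_bar",p)[:1], proj(p,[*w,.057]))
save(b,"s2.png");save(a,"t2.png")
i=np.hstack([cv2.resize(cv2.imread("pics/s2.png")[110:210,180:280],(400,400),interpolation=cv2.INTER_CUBIC),cv2.resize(cv2.imread("pics/t2.png")[170:270,160:260],(400,400),interpolation=cv2.INTER_CUBIC)])
cv2.imwrite("pics/c2.png",i)
E
```

```text
[0.15 0.07 2.34]
[{'pixel': [166.2, 222.5], 'score': 0.75}] [np.float64(168.098509799084), np.float64(220.74945863451654)]
[{'pixel': [224.7, 212.7], 'score': 0.96}] [np.float64(225.53153802754315), np.float64(212.97843909264677)]
```

View pics/c2.png

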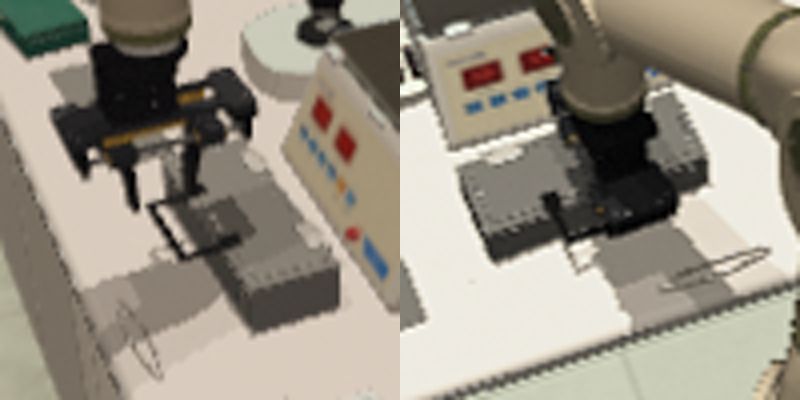

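Request:
play_rows([
  [0.15,0.07,0,0],
  [0,0,0,0],
  [0,0,1,0],
  [0,0,1,0],
  [0,0,0.35,0],
  [0,0,0,0],
], hand=0.4)

```text
clock: 7.05
position: [0.4262, 0.0621, 0.0433]
eef_rot: [-3.14, -0.001, 1.622]
wrist_force: [-0.2, 0.1, -0.3]
gripper_width: 0.0351
grip_force: 0.0
```

Request:
play_rows([
  [0,0,0,0],
  [0,0,0,0],
  [0,0,0,0],
  [0,0,0,0],
  [0,0,0,0],
  [0,0,0,0],
], hand=0, newtons=20)

```text
clock: 7.65
position: [0.4259, 0.0618, 0.044]
eef_rot: [-3.139, 0.001, 1.621]
wrist_force: [-7.7, -0.5, 8.8]
gripper_width: 0.0091
grip_force: 20.0
```

```bash
python3 - <<'E'
from h import *
s=env.sense();print({k:np.round(s[k],3) for k in s})
p=s["position"];c=to_case(p[0],p[1]);print(c)
# arc rows: tool y=case x, tool z=down ; 12 rows to 1.72
N=16;t=np.linspace(0,1.72,N+1);t=np.concatenate([t]);X=-.140*np.cos(t);Z=.140*np.sin(t)
print(np.round(np.c_[np.diff(X),-np.diff(Z)]/.025,2).tolist())
E
```

```text
{'clock': np.float64(7.65), 'joint_pos': array([ 0.639,  0.215, -0.938,  2.104,  0.218,  0.923, -0.37 ]), 'joint_vel': array([-0.   ,  0.   , -0.   , -0.   , -0.   ,  0.001,  0.001]), 'effort': array([ 1.6500e-01, -3.1092e+01, -4.8810e+00, -3.2278e+01,  5.8800e-01,
       -2.4250e+00, -1.1000e-02]), 'position': array([0.426, 0.062, 0.044]), 'eef_rot': array([-3.139e+00,  1.000e-03,  1.621e+00]), 'wrist_force': array([-7.745, -0.468,  8.843]), 'torque': array([-0.193,  1.531,  0.046]), 'grip_force': np.float64(20.001), 'gripper_width': np.float64(0.009)}
[-0.09024594  0.00072891]
[[0.03, -0.6], [0.1, -0.59], [0.16, -0.58], [0.22, -0.56], [0.28, -0.53], [0.34, -0.5], [0.39, -0.46], [0.43, -0.42], [0.48, -0.37], [0.51, -0.31], [0.54, -0.26], [0.57, -0.2], [0.59, -0.14], [0.6, -0.07], [0.6, -0.01], [0.6, 0.06]]
```

Request:
play_rows([
  [0,0.03,-0.6,0],
  [0,0.1,-0.59,0],
  [0,0.16,-0.58,0],
  [0,0.22,-0.56,0],
  [0,0.28,-0.53,0],
  [0,0.34,-0.5,0],
  [0,0.39,-0.46,0],
  [0,0.43,-0.42,0],
])

```text
clock: 8.45
position: [0.4711, 0.0642, 0.15]
eef_rot: [-3.131, 0.003, 1.622]
wrist_force: [-22.2, -0.9, 22.4]
gripper_width: 0.0089
grip_force: 20.0
```

Request:
play_rows([
  [0,0.48,-0.37,0],
  [0,0.51,-0.31,0],
  [0,0.54,-0.26,0],
  [0,0.57,-0.2,0],
  [0,0.59,-0.14,0],
  [0,0.6,-0.07,0],
  [0,0.6,-0.01,0],
  [0,0.6,0.06,0],
  [0,0,0,0],
])

```text
clock: 9.35
position: [0.5889, 0.0703, 0.1824]
eef_rot: [3.141, -0.001, 1.621]
wrist_force: [0.2, -1.3, 3.6]
gripper_width: 0.0092
grip_force: 20.0
```

```bash
python3 - <<'E'
from h import *
s=env.sense();p=s["position"];print(to_case(p[0],p[1]),p[2],s["wrist_force"],s["gripper_width"])
E
```

```text
[0.07298513 0.00025371] 0.18243172901350765 [ 0.18125682 -1.30975139  3.6441995 ] 0.00923839801276391
```

Request:
play_rows([
  [0,0,0,0],
  [0,0,0,0],
  [0,0,-0.3,0],
  [0,0,-1,0],
  [0,0,-1,0],
  [0,0,-1,0],
  [0,0,0,0],
  [0,0,0,0],
], hand=0.45)

```text
clock: 10.15
position: [0.5876, 0.0701, 0.2654]
eef_rot: [3.14, 0.001, 1.621]
wrist_force: [0.7, -0.0, -0.7]
gripper_width: 0.0392
grip_force: 0.0
```

Request:
play_rows([
  [-1,-1,0,0],
  [-1,-1,0,0],
  [-1,-1,0,0],
  [-1,-1,0,0],
  [-1,-1,0,0],
  [-1,0,0,0],
  [-1,0,0,0],
  [-1,0,0,0],
  [0,0,0,0],
], hand=0.9)

```text
clock: 11.05
position: [0.4717, -0.1397, 0.2635]
eef_rot: [-3.14, -0.0, 1.616]
wrist_force: [0.8, -0.9, -1.1]
gripper_width: 0.0778
grip_force: 0.0
```

```bash
python3 - <<'E'
from h import *
b=optics.camera("side");a=optics.camera("top");save(b,"s3.png");save(a,"t3.png")
i=np.hstack([cv2.resize(cv2.imread("pics/s3.png")[110:310,180:330],(400,533),interpolation=cv2.INTER_CUBIC),cv2.resize(cv2.imread("pics/t3.png")[140:290,180:330],(400,533),interpolation=cv2.INTER_CUBIC)])
cv2.imwrite("pics/c3.png",i)
for n in("cartridge_a","timer"):
  for nm,p in(("t",a),("s",b)):
    for r in finder.masks_of(n,p)[:5]:
      m=r["region"];col=p["color"][m].mean(0).round();X=onz(p,r["pixel"],.01)
      f=None
      if col[1]>120 and abs(X[0]-.45)<.2 and -.5<X[1]<0: f=fit(n,[(p,m.astype(float))],X[0],X[1],[0,.4,.8,1.2,1.6,2,2.4,2.8])
      print(n,nm,np.round(r["pixel"]),round(r["score"],2),m.sum(),col,np.round(X,3),f)
E
```

```text
cartridge_a t [168. 321.] 0.3 132 [177.  75.  63.] [ 0.581 -0.531  0.01 ] None
cartridge_a s [252. 246.] 0.67 238 [196. 187. 170.] [ 0.382 -0.363  0.01 ] (array([ 0.3891, -0.3606,  3.2705]), np.float64(0.087))
cartridge_a s [241. 282.] 0.56 186 [193.  44.  26.] [ 0.513 -0.36   0.01 ] None
cartridge_a s [214. 269.] 0.5 149 [189. 181. 164.] [ 0.522 -0.222  0.01 ] (array([ 0.5319, -0.2212,  0.0936]), np.float64(0.108))
timer s [218. 236.] 0.78 270 [155. 142. 122.] [ 0.402 -0.195  0.01 ] (array([ 0.4032, -0.1997, -0.3962]), np.float64(0.1))
```

View pics/c3.png

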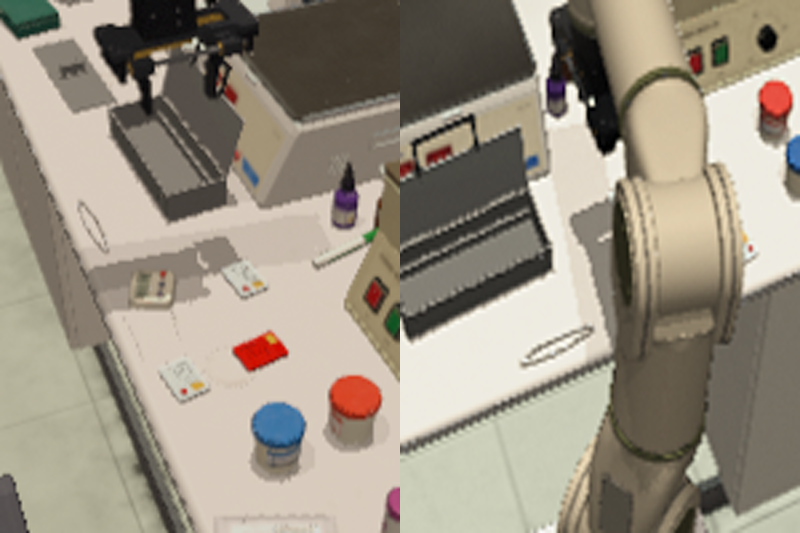

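Request:
play_rows([
  [1,-0.5,0,0],
  [1,-0.5,0,0],
  [1,-0.5,0,0],
  [1,-0.2,0,0],
  [1,0,0,0],
  [1,0,0,0],
  [1,0,0,0],
  [1,0,0,0],
  [1,0,0,0],
  [1,0,0,0],
  [1,0,0,0],
  [1,0,0,0],
])

```text
clock: 12.55
position: [0.4148, 0.1631, 0.2648]
eef_rot: [3.141, 0.001, 1.622]
wrist_force: [0.5, -0.6, -0.6]
gripper_width: 0.0784
grip_force: 0.0
```

```bash
python3 - <<'E'
from h import *
b=optics.camera("side");a=optics.camera("top");save(b,"s4.png");save(a,"t4.png")
C=[("cartridge_a",.389,-.363),("cartridge_a",.532,-.222),("timer",.403,-.198)]
for n,x,y in C:
  v=[]
  for nm,p in(("t",a),("s",b)):
    q=np.array(proj(p,[x,y,.008]))
    for r in finder.masks_of(n,p)[:6]:
      if np.linalg.norm(r["pixel"]-q)<8: v.append((p,r["region"].astype(float)));print(nm,r["score"],r["region"].sum());break
    else: print(nm,q)
  for w in [v]+([[u] for u in v] if len(v)>1 else []):
    print(n,fit(n,w,x,y,[0,.5,1,1.57,2,2.6]))
i=np.hstack([cv2.resize(cv2.imread("pics/s4.png")[200:275,220:295],(400,400),interpolation=cv2.INTER_CUBIC),cv2.resize(cv2.imread("pics/t4.png")[155:230,250:325],(400,400),interpolation=cv2.INTER_CUBIC)])
cv2.imwrite("pics/c4.png",i)
E
```

```text
t [209.4332987  305.58673078]
s 0.45 209
cartridge_a (array([ 0.3879, -0.3605,  0.147 ]), np.float64(0.076))
t 0.63 20
s 0.69 184
cartridge_a (array([ 0.5328, -0.2232,  0.1111]), np.float64(0.469))
cartridge_a (array([ 0.5337, -0.2403,  1.175 ]), np.float64(0.829))
cartridge_a (array([ 0.5326, -0.2229,  0.1454]), np.float64(0.102))
t [217.90816693 270.54664378]
s 0.57 265
timer (array([ 0.4023, -0.1944, -0.4841]), np.float64(0.1))
```

View pics/c4.png

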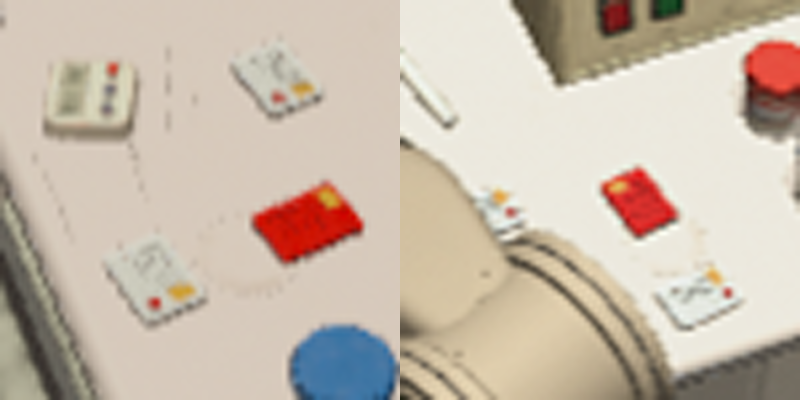

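```bash
cat >> h.py <<'E'
def plan(x,y,z,yaw=None,start=None,k=.95):
    "rows (tool axes, units) to world x,y,z and tool yaw"
    s=env.sense();p=np.array(start[:3] if start else s["position"]);y0=start[3] if start else s["eef_rot"][2]
    d=np.array([x,y,z])-p; dy=0 if yaw is None else (yaw-y0)
    n=max(1,int(np.ceil(max(np.linalg.norm(d[:2])/.025/k,abs(d[2])/.025/k,abs(np.degrees(dy))/6/k))))
    out=[]
    for i in range(n):
        a=y0+dy*i/n
        c,sn=np.cos(a),np.sin(a);w=d/n/.025
        out.append([round(c*w[0]+sn*w[1],2),round(sn*w[0]-c*w[1],2),round(-w[2],2),round(-np.degrees(dy)/n/6,2)])
    print(n,str(out).replace(".0,",",") )
    return (x,y,z,y0+dy)
E
python3 - <<'E'
from h import *
a=optics.camera("top");b=optics.camera("side")
print("box corner",onz(a,(171,280),0))
print("cup blue",onz(b,(264,285),.069),"red",onz(b,(258,313),.069))
s=plan(.533,-.223,.06,1.70)
plan(.533,-.223,.004,None,s)
E
```

```text
box corner [ 6.40929283e-01 -3.45615857e-01  2.22044605e-16]
cup blue [ 0.45921052 -0.49722717  0.069     ] red [ 0.54902731 -0.50811074  0.069     ]
17 [[np.float64(-0.92), np.float64(0.23), np.float64(0.48), np.float64(-0.04)], [np.float64(-0.92), np.float64(0.23), np.float64(0.48), np.float64(-0.04)], [np.float64(-0.92), np.float64(0.22), np.float64(0.48), np.float64(-0.04)], [np.float64(-0.92), np.float64(0.22), np.float64(0.48), np.float64(-0.04)], [np.float64(-0.92), np.float64(0.21), np.float64(0.48), np.float64(-0.04)], [np.float64(-0.92), np.float64(0.21), np.float64(0.48), np.float64(-0.04)], [np.float64(-0.92), np.float64(0.21), np.float64(0.48), np.float64(-0.04)], [np.float64(-0.92), np.float64(0.2), np.float64(0.48), np.float64(-0.04)], [np.float64(-0.92), np.float64(0.2), np.float64(0.48), np.float64(-0.04)], [np.float64(-0.92), np.float64(0.19), np.float64(0.48), np.float64(-0.04)], [np.float64(-0.93), np.float64(0.19), np.float64(0.48), np.float64(-0.04)], [np.float64(-0.93), np.float64(0.18), np.float64(0.48), np.float64(-0.04)], [np.float64(-0.93), np.float64(0.18), np.float64(0.48), np.float64(-0.04)], [np.float64(-0.93), np.float64(0.18), np.float64(0.48), np.float64(-0.04)], [np.float64(-0.93), np.float64(0.17), np.float64(0.48), np.float64(-0.04)], [np.float64(-0.93), np.float64(0.17), np.float64(0.48), np.float64(-0.04)], [np.float64(-0.93), np.float64(0.16), np.float64(0.48), np.float64(-0.04)]]
3 [[np.float64(0.0), np.float64(0.0), np.float64(0.75), np.float64(-0.0)], [np.float64(0.0), np.float64(0.0), np.float64(0.75), np.float64(-0.0)], [np.float64(0.0), np.float64(0.0), np.float64(0.75), np.float64(-0.0)]]
```

Request:
play_rows([
  [-0.92,0.22,0,-0.1],
  [-0.92,0.22,0,-0.1],
  [-0.92,0.22,0,-0.1],
  [-0.92,0.22,0,-0.1],
  [-0.92,0.2,0,-0.1],
  [-0.92,0.2,0,-0.1],
  [-0.92,0.2,0,-0.1],
  [-0.92,0.2,0,0],
  [-0.92,0.2,0,0],
  [-0.92,0.2,0,0],
  [-0.92,0.2,0,0],
  [-0.92,0.2,0,0],
], hand=0.8)

```text
clock: 14.25
position: [0.5047, -0.1086, 0.2646]
eef_rot: [-3.141, 0.0, 1.693]
wrist_force: [0.5, -0.6, 0.7]
gripper_width: 0.0696
grip_force: 0.0
```

Request:
play_rows([
  [-0.93,0.18,1,0],
  [-0.93,0.18,1,0],
  [-0.93,0.18,1,0],
  [-0.93,0.18,1,0],
  [-0.93,0.18,1,0],
  [0,0,1,0],
  [0,0,1,0],
  [0,0,0,0],
])

```text
clock: 15.05
position: [0.5389, -0.2197, 0.0863]
eef_rot: [-3.137, -0.003, 1.694]
wrist_force: [-0.6, -0.4, 0.3]
gripper_width: 0.0695
grip_force: 0.0
```

```bash
python3 - <<'E'
from h import *
s=env.sense();print(s["position"],s["eef_rot"],s["joint_pos"].round(2) if hasattr(s["joint_pos"],"round") else s["joint_pos"])
print(go(.533,-.223,.004))
b=optics.camera("side");save(b,"s5.png")
cv2.imwrite("pics/c5.png",cv2.resize(cv2.imread("pics/s5.png")[150:290,200:340],(560,560),interpolation=cv2.INTER_CUBIC))
E
```

```text
[ 0.53885766 -0.21970841  0.08629434] [-3.13671184 -0.00313872  1.69354688] [ 0.95  0.48 -0.8   1.7   0.37  1.13  0.17]
[-0.11 -0.23  3.29]
```

View pics/c5.png

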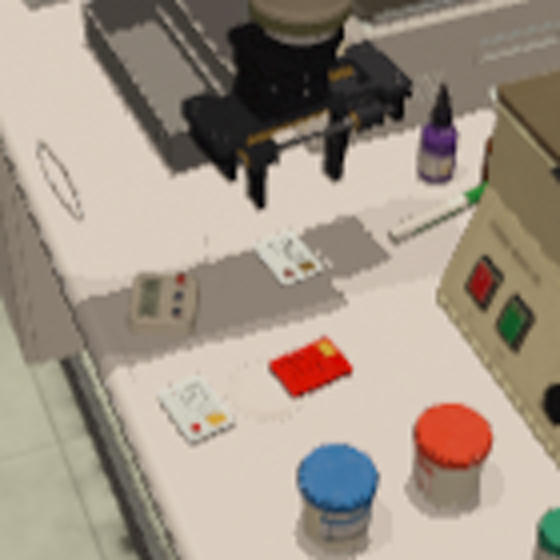

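Request:
play_rows([
  [-0.11,-0.23,1,0],
  [0,0,1,0],
  [0,0,0.8,0],
  [0,0,0.5,0],
  [0,0,0,0],
])

```text
clock: 15.6
position: [0.5354, -0.2231, 0.007]
eef_rot: [-3.141, -0.0, 1.694]
wrist_force: [-0.3, 0.1, 0.5]
gripper_width: 0.0696
grip_force: 0.0
```

Request:
play_rows([
  [0,0,0,0],
  [0,0,0,0],
  [0,0,0,0],
  [0,0,0,0],
  [0,0,0,0],
], hand=0, newtons=15)

```text
clock: 16.1
position: [0.536, -0.2232, 0.0078]
eef_rot: [3.141, 0.001, 1.694]
wrist_force: [-0.6, -0.0, 3.1]
gripper_width: 0.043
grip_force: 15.0
```

Request:
play_rows([
  [0,0,-0.5,0],
  [0,0,-1,0],
  [0,0,-1,0],
  [0,0,-1,0],
  [0,0,-1,0],
  [0,0,-1,0],
  [0,0,0,0],
])

```text
clock: 16.8
position: [0.5376, -0.2232, 0.1491]
eef_rot: [3.137, 0.003, 1.695]
wrist_force: [0.4, -1.3, -1.1]
gripper_width: 0.0428
grip_force: 15.0
```

```bash
sed -i 's/out=\[\]/out=[];np.set_printoptions(suppress=True)/; s/str(out)/str(np.array(out).tolist())/' h.py; python3 - <<'E'
from h import *
s=env.sense();print(s["gripper_width"],s["grip_force"])
w=to_world(0,-.07)
S=plan(*w,s["position"][2],.055)
S=plan(*w,s["position"][2],3.197)
E
```

```text
0.042792681754445706 14.99993696808815
17 [[0.52, 0.02, -0, 0.92], [0.52, -0.03, -0, 0.92], [0.51, -0.08, -0, 0.92], [0.5, -0.13, -0, 0.92], [0.49, -0.17, -0, 0.92], [0.47, -0.22, -0, 0.92], [0.45, -0.26, -0, 0.92], [0.42, -0.31, -0, 0.92], [0.39, -0.34, -0, 0.92], [0.35, -0.38, -0, 0.92], [0.31, -0.41, -0, 0.92], [0.27, -0.44, -0, 0.92], [0.23, -0.46, -0, 0.92], [0.18, -0.48, -0, 0.92], [0.13, -0.5, -0, 0.92], [0.09, -0.51, -0, 0.92], [0.04, -0.52, -0, 0.92]]
16 [[0.55, 0.02, -0, -0.9], [0.54, 0.08, -0, -0.9], [0.54, 0.13, -0, -0.9], [0.52, 0.18, -0, -0.9], [0.5, 0.22, -0, -0.9], [0.48, 0.27, -0, -0.9], [0.45, 0.31, -0, -0.9], [0.42, 0.35, -0, -0.9], [0.39, 0.39, -0, -0.9], [0.35, 0.43, -0, -0.9], [0.31, 0.46, -0, -0.9], [0.26, 0.48, -0, -0.9], [0.21, 0.51, -0, -0.9], [0.17, 0.52, -0, -0.9], [0.12, 0.54, -0, -0.9], [0.07, 0.55, -0, -0.9]]
```

Request:
play_rows([
  [0.55,0.02,-0.1,-0.9],
  [0.54,0.08,-0.1,-0.9],
  [0.54,0.13,-0.1,-0.9],
  [0.52,0.18,-0.1,-0.9],
  [0.5,0.22,-0.1,-0.9],
  [0.48,0.27,-0.1,-0.9],
  [0.45,0.31,-0.1,-0.9],
  [0.42,0.35,-0.1,-0.9],
  [0.39,0.39,0,-0.9],
  [0.35,0.43,0,-0.9],
  [0.31,0.46,0,-0.9],
  [0.26,0.48,0,-0.9],
])

```text
clock: 18.0
position: [0.5215, -0.0579, 0.1648]
eef_rot: [-3.141, -0.0, 2.83]
wrist_force: [0.4, -0.4, 0.4]
gripper_width: 0.0425
grip_force: 15.0
```

Request:
play_rows([
  [0.21,0.51,0,-0.9],
  [0.17,0.52,0,-0.9],
  [0.12,0.54,0,-0.9],
  [0.07,0.55,0,-0.9],
  [0,0,0,0],
  [0,0,0,0],
])

```text
clock: 18.6
position: [0.517, -0.004, 0.1648]
eef_rot: [-3.141, -0.0, -3.083]
wrist_force: [0.4, -1.2, 0.4]
gripper_width: 0.0426
grip_force: 15.0
```

```bash
python3 - <<'E'
from h import *
s=env.sense();p=s["position"];print(to_case(p[0],p[1]),s["eef_rot"],s["gripper_width"],s["joint_pos"].round(2))
w=to_world(0,-.07);print(go(*w,.013),np.degrees(s["eef_rot"][2]-3.197)/6)
b=optics.camera("side")
for r in finder.masks_of("cartridge_a",b)[:4]: print(r["pixel"],r["score"],r["region"].sum())
print(proj(b,p),proj(b,p-[0,0,.004]))
E
```

```text
[-0.00288623 -0.0699806 ] [-3.14126990e+00 -2.59164304e-04 -3.08317023e+00] 0.04262931772984589 [ 0.97  0.38 -1.23  1.77  0.37  1.26  1.27]
[-0.12  0.    6.07] -59.97120812814626
[357.2, 303.9] 0.78 446
[240.7, 275.6] 0.63 211
[253.4, 245.8] 0.48 216
[150.6, 239.4] 0.42 63
[np.float64(149.66223802463287), np.float64(246.18247229502023)] [np.float64(150.52520290245067), np.float64(246.2132586428641)]
```

Request:
play_rows([
  [-0.12,0,1,0],
  [0,0,1,0],
  [0,0,1,0],
  [0,0,1,0],
  [0,0,0.8,0],
  [0,0,0.4,0],
  [0,0,0,0],
])

```text
clock: 19.4
position: [0.5194, -0.004, 0.0339]
eef_rot: [3.141, -0.002, -3.082]
wrist_force: [-0.6, -0.0, -0.2]
gripper_width: 0.0427
grip_force: 15.0
```

Request:
play_rows([
  [0,0,0.3,0],
  [0,0,0.3,0],
  [0,0,0.2,0],
  [0,0,0,0],
])

```text
clock: 19.8
position: [0.5198, -0.0036, 0.0143]
eef_rot: [-3.142, -0.001, -3.081]
wrist_force: [0.7, 0.3, -0.5]
gripper_width: 0.0429
grip_force: 15.0
```

```bash
python3 - <<'E'
from h import *
s=env.sense();p=s["position"];print(to_case(p[0],p[1]),p[2],s["wrist_force"],s["gripper_width"])
b=optics.camera("side");a=optics.camera("top")
for p in (a,b):
  for r in finder.masks_of("cartridge_a",p)[:5]:
    X=onz(p,r["pixel"],.013);print(r["pixel"],r["score"],r["region"].sum(),to_case(X[0],X[1]))
save(b,"s6.png");save(a,"t6.png")
i=np.hstack([cv2.resize(cv2.imread("pics/s6.png")[130:210,200:280],(400,400),interpolation=cv2.INTER_CUBIC),cv2.resize(cv2.imread("pics/t6.png")[165:245,170:250],(400,400),interpolation=cv2.INTER_CUBIC)])
cv2.imwrite("pics/c6.png",i)
E
```

```text
[-8.28085604e-05 -6.97212081e-02] 0.014286882414962208 [ 0.6714509   0.25141742 -0.52383829] 0.042854248843430184
[207.8, 222.6] 0.4 65 [ 0.00677955 -0.08265213]
[253.6, 245.5] 0.79 178 [-0.16389664 -0.42755022]
[358.1, 304.8] 0.79 439 [-0.16140967 -0.81263379]
[240.2, 278.8] 0.74 207 [-0.03613011 -0.42133148]
```

View pics/c6.png

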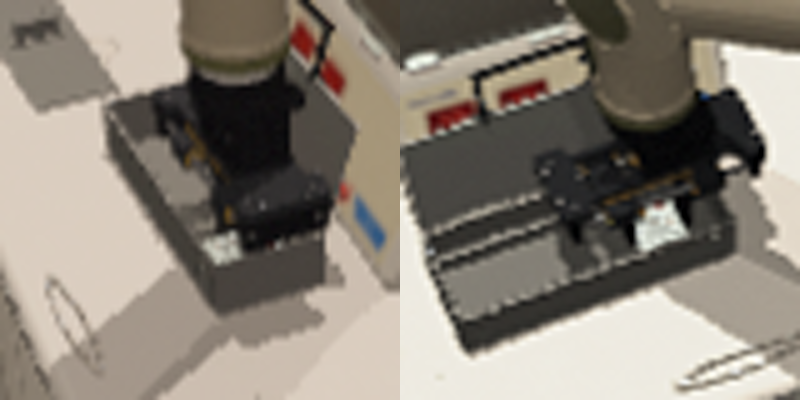

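Request:
play_rows([
  [0,0,0.08,0],
  [0,0,0,0],
  [0,0,0,0],
])

```text
clock: 20.3
position: [0.5202, -0.0035, 0.0129]
eef_rot: [-3.142, 0.0, -3.081]
wrist_force: [0.4, 0.6, 0.6]
gripper_width: 0.0423
grip_force: 15.0
```

Request:
play_rows([
  [0,0,0,0],
  [0,0,0,0],
  [0,0,0,0],
  [0,0,-0.6,0],
  [0,0,-1,0],
  [0,0,-1,0],
  [0,0,-1,0],
  [0,0,-1,0],
  [0,0,-1,0],
  [0,0,-0.8,0],
  [0,0,0,0],
], hand=0.6)

```text
clock: 21.4
position: [0.5214, -0.0029, 0.1761]
eef_rot: [-3.141, 0.004, -3.08]
wrist_force: [0.1, 0.5, -0.8]
gripper_width: 0.0523
grip_force: 0.0
```

```bash
python3 - <<'E'
from h import *
s=env.sense();p=s["position"];print(p)
S=plan(.388,-.361,p[2],1.70,start=[*p,3.2])
b=optics.camera("side");a=optics.camera("top")
for p in (a,b):
  for r in finder.masks_of("cartridge_a",p)[:5]:
    X=onz(p,r["pixel"],.013);print(r["pixel"],r["score"],r["region"].sum(),X,to_case(X[0],X[1]))
E
```

```text
[ 0.52137318 -0.00294377  0.17612868]
17 [[0.36, -0.82, -0, 0.84], [0.29, -0.85, -0, 0.84], [0.21, -0.87, -0, 0.84], [0.13, -0.89, -0, 0.84], [0.06, -0.9, -0, 0.84], [-0.02, -0.9, -0, 0.84], [-0.1, -0.89, -0, 0.84], [-0.18, -0.88, -0, 0.84], [-0.26, -0.86, -0, 0.84], [-0.33, -0.84, -0, 0.84], [-0.41, -0.8, -0, 0.84], [-0.47, -0.76, -0, 0.84], [-0.54, -0.72, -0, 0.84], [-0.6, -0.67, -0, 0.84], [-0.66, -0.61, -0, 0.84], [-0.71, -0.55, -0, 0.84], [-0.75, -0.49, -0, 0.84]]
[210.0, 222.0] 0.39 88 [ 0.51693125 -0.00970052  0.013     ] [-0.00323159 -0.07563724]
[205.0, 200.3] 0.16 2413 [0.57765173 0.07257187 0.013     ] [0.06191978 0.00317279]
[261.2, 312.5] 0.72 425 [ 0.56764237 -0.48074398  0.013     ] [ 0.02150852 -0.54875614]
[359.0, 305.0] 0.68 441 [ 0.39891799 -0.75655349  0.013     ] [-0.16212261 -0.81487343]
[241.0, 279.2] 0.57 179 [ 0.5028661  -0.36055246  0.013     ] [-0.0365626  -0.42518546]
[253.0, 244.5] 0.54 209 [ 0.37363226 -0.36625211  0.013     ] [-0.16591434 -0.42377222]
```

Request:
play_rows([
  [0.36,-0.82,0,0.84],
  [0.29,-0.85,0,0.84],
  [0.21,-0.87,0,0.84],
  [0.13,-0.89,0,0.84],
  [0.06,-0.9,0,0.84],
  [-0.02,-0.9,0,0.84],
  [-0.1,-0.89,0,0.84],
  [-0.18,-0.88,0,0.84],
  [-0.26,-0.86,0,0.84],
  [-0.33,-0.84,0,0.84],
  [-0.41,-0.8,0,0.84],
  [-0.47,-0.76,0,0.84],
], hand=0.8)

```text
clock: 22.8
position: [0.4261, -0.2568, 0.1721]
eef_rot: [-3.141, -0.001, 2.143]
wrist_force: [-0.4, -0.2, 0.0]
gripper_width: 0.0698
grip_force: 0.0
```

Request:
play_rows([
  [-0.54,-0.72,0,0.84],
  [-0.6,-0.67,0,0.84],
  [-0.66,-0.61,0,0.84],
  [-0.71,-0.55,0.8,0.84],
  [-0.75,-0.49,0.8,0.84],
  [0,0,0.8,0],
  [0,0,0,0],
])

```text
clock: 23.5
position: [0.3865, -0.3607, 0.1097]
eef_rot: [-3.139, -0.005, 1.706]
wrist_force: [-0.3, 0.3, 0.1]
gripper_width: 0.0695
grip_force: 0.0
```

```bash
python3 - <<'E'
from h import *
s=env.sense();p=s["position"];print(p,s["eef_rot"])
b=optics.camera("side");a=optics.camera("top")
for n,c in(("cartridge_a",(.388,-.361)),("timer",(.402,-.194))):
 for q in(b,a):
  u=np.array(proj(q,[*c,.008]));ms=[r for r in finder.masks_of(n,q) if np.linalg.norm(r["pixel"]-u)<25]
  for r in ms[:2]: print(n,r["pixel"],r["score"],fit(n,[(q,r["region"].astype(float))],*c,[0,.15,-.4,.5]))
print(go(.388,-.361,.004))
E
```

```text
[ 0.38650817 -0.36066688  0.10967034] [-3.1387251  -0.00502131  1.70646639]
cartridge_a [250.8, 246.6] 0.78 (array([ 0.3884, -0.3594,  0.1372]), np.float64(0.087))
cartridge_a [190.5, 290.3] 0.41 (array([ 0.388, -0.361,  0.   ]), np.float64(1.0))
timer [217.1, 280.8] 0.63 (array([ 0.4009, -0.2377, -0.41  ]), np.float64(0.101))
[ 0.04 -0.04  4.39]
```

Request:
play_rows([
  [0.04,0,1,0],
  [0,0,1,0],
  [0,0,1,0],
  [0,0,0.8,0],
  [0,0,0.55,0],
  [0,0,0,0],
])

```text
clock: 24.4
position: [0.3877, -0.3602, 0.003]
eef_rot: [-3.141, -0.002, 1.707]
wrist_force: [0.4, 0.5, -0.5]
gripper_width: 0.0697
grip_force: 0.0
```

Request:
play_rows([
  [0,0,0,0],
  [0,0,0,0],
  [0,0,0,0],
  [0,0,0,0],
  [0,0,0,0],
], hand=0, newtons=15)

```text
clock: 24.9
position: [0.3885, -0.3611, 0.0046]
eef_rot: [3.141, 0.001, 1.707]
wrist_force: [-1.2, -0.5, 4.0]
gripper_width: 0.0437
grip_force: 15.0
```

Request:
play_rows([
  [0,0,-0.5,0],
  [0,0,-1,0],
  [0,0,-1,0],
  [0,0,-1,0],
  [0,0,-1,0],
  [0,0,-1,0],
  [0,0,-1,0],
  [0,0,0,0],
])

```text
clock: 25.7
position: [0.3898, -0.3616, 0.1706]
eef_rot: [3.139, 0.005, 1.707]
wrist_force: [0.3, 0.9, -0.6]
gripper_width: 0.0435
grip_force: 15.0
```

```bash
python3 - <<'E'
from h import *
s=env.sense();p=s["position"];print(p,s["eef_rot"],s["gripper_width"])
w=to_world(0,.07)
S=plan(*w,p[2],3.197)
b=optics.camera("side");a=optics.camera("top")
for q in(b,a): print([(r["pixel"],r["score"]) for r in finder.masks_of("timer",q)])
E
```

```text
[ 0.38984651 -0.36157141  0.17057989] [3.13865621 0.00465693 1.7074634 ] 0.0434625077161569
22 [[0.87, 0.34, -0, -0.65], [0.84, 0.4, -0, -0.65], [0.81, 0.46, -0, -0.65], [0.78, 0.51, -0, -0.65], [0.74, 0.56, -0, -0.65], [0.7, 0.61, -0, -0.65], [0.66, 0.66, -0, -0.65], [0.61, 0.7, -0, -0.65], [0.56, 0.74, -0, -0.65], [0.51, 0.78, -0, -0.65], [0.46, 0.81, -0, -0.65], [0.4, 0.84, -0, -0.65], [0.35, 0.86, -0, -0.65], [0.29, 0.89, -0, -0.65], [0.23, 0.9, -0, -0.65], [0.16, 0.92, -0, -0.65], [0.1, 0.93, -0, -0.65], [0.04, 0.93, -0, -0.65], [-0.02, 0.93, -0, -0.65], [-0.09, 0.93, -0, -0.65], [-0.15, 0.92, -0, -0.65], [-0.21, 0.91, -0, -0.65]]
[([225.9, 236.6], 0.53)]
[([214.9, 278.8], 0.68)]
```

Request:
play_rows([
  [0.87,0.34,0,-0.65],
  [0.84,0.4,0,-0.65],
  [0.81,0.46,0,-0.65],
  [0.78,0.51,0,-0.65],
  [0.74,0.56,0,-0.65],
  [0.7,0.61,0,-0.65],
  [0.66,0.66,0,-0.65],
  [0.61,0.7,0,-0.65],
  [0.56,0.74,0,-0.65],
  [0.51,0.78,0,-0.65],
  [0.46,0.81,0,-0.65],
])

```text
clock: 27.0
position: [0.4496, -0.1104, 0.1666]
eef_rot: [-3.141, 0.0, 2.461]
wrist_force: [-0.2, 0.2, -0.7]
gripper_width: 0.0436
grip_force: 15.0
```

Request:
play_rows([
  [0.4,0.84,0,-0.65],
  [0.35,0.86,0,-0.65],
  [0.29,0.89,0,-0.65],
  [0.23,0.9,0,-0.65],
  [0.16,0.92,0,-0.65],
  [0.1,0.93,0,-0.65],
  [0.04,0.93,0,-0.65],
  [-0.02,0.93,0,-0.65],
  [-0.09,0.93,0,-0.65],
  [-0.15,0.92,0,-0.65],
  [-0.21,0.91,0,-0.65],
  [0,0,0,0],
])

```text
clock: 28.2
position: [0.5085, 0.1415, 0.1667]
eef_rot: [3.139, 0.0, -3.07]
wrist_force: [-0.6, -0.5, -0.2]
gripper_width: 0.0436
grip_force: 15.0
```

```bash
python3 - <<'E'
from h import *
s=env.sense();p=s["position"];print(to_case(p[0],p[1]),s["eef_rot"],s["gripper_width"],s["joint_pos"].round(2))
w=to_world(0,.07);print(go(*w,.0105))
b=optics.camera("side");a=optics.camera("top");save(b,"s7.png");save(a,"t7.png")
c=(.40,-.235);v=[]
for q in(b,a):
  for r in finder.masks_of("timer",q)[:1]: v.append((q,r["region"].astype(float)));print(r["pixel"],r["score"],r["region"].sum(),fit("timer",v[-1:],*c,[0,.15,-.4,.5]))
if len(v)>1: print(fit("timer",v,*c,[0,.15,-.4,.5]))
E
```

```text
[-0.00337991  0.07581436] [ 3.13897924e+00  2.44547873e-04 -3.07010341e+00] 0.043603159993633685 [ 0.68  0.42 -1.26  1.75  0.42  1.28  0.97]
[-0.13 -0.25  6.25]
[223.5, 239.6] 0.73 235 (array([ 0.4061, -0.2355, -0.4275]), np.float64(0.203))
```

Request:
play_rows([
  [-0.13,-0.25,1,0.15],
  [0,0,1,0],
  [0,0,1,0],
  [0,0,1,0],
  [0,0,1,0],
  [0,0,0.5,0],
  [0,0,0.3,0],
  [0,0,0.3,0],
  [0,0,0.15,0],
  [0,0,0,0],
])

```text
clock: 29.4
position: [0.5127, 0.131, 0.0104]
eef_rot: [-3.141, 0.0, -3.095]
wrist_force: [-0.8, -0.8, 0.2]
gripper_width: 0.0435
grip_force: 15.0
```

Request:
play_rows([
  [0,0,0,0],
  [0,0,0,0],
  [0,0,0,0],
  [0,0,-0.6,0],
  [0,0,-1,0],
  [0,0,-1,0],
  [0,0,-1,0],
  [0,0,-1,0],
  [0,0,-1,0],
  [0,0,-0.8,0],
  [0,0,0,0],
], hand=0.6)

```text
clock: 30.5
position: [0.5137, 0.132, 0.1738]
eef_rot: [3.141, 0.004, -3.094]
wrist_force: [0.7, 0.5, 0.7]
gripper_width: 0.0521
grip_force: 0.0
```

```bash
python3 - <<'E'
from h import *
s=env.sense();p=s["position"];print(p,s["eef_rot"])
X=(.4514,.3987,.049)
S=plan(X[0],X[1],p[2],1.57+X[2]+1.57,start=[*p,s["eef_rot"][2]+2*np.pi])
E
```

```text
[0.51374152 0.13199424 0.17379211] [ 3.14134548  0.00448667 -3.09391933]
12 [[0.17, 0.9, -0, 0.0], [0.17, 0.9, -0, 0.0], [0.17, 0.9, -0, 0.0], [0.17, 0.9, -0, 0.0], [0.17, 0.9, -0, 0.0], [0.17, 0.9, -0, 0.0], [0.17, 0.9, -0, 0.0], [0.17, 0.9, -0, 0.0], [0.17, 0.9, -0, 0.0], [0.17, 0.9, -0, 0.0], [0.17, 0.9, -0, 0.0], [0.17, 0.9, -0, 0.0]]
```

Request:
play_rows([
  [0.17,0.9,0,0],
  [0.17,0.9,0,0],
  [0.17,0.9,0,0],
  [0.17,0.9,0,0],
  [0.17,0.9,0,0],
  [0.17,0.9,0,0],
  [0.17,0.9,0,0],
  [0.17,0.9,0,0],
  [0.17,0.9,0,0],
  [0.17,0.9,0,0],
  [0.17,0.9,0,0],
  [0.17,0.9,0,0],
])

```text
clock: 31.7
position: [0.4483, 0.3991, 0.1702]
eef_rot: [-3.141, -0.0, -3.094]
wrist_force: [0.0, 0.3, 0.5]
gripper_width: 0.0522
grip_force: 0.0
```

```bash
python3 - <<'E'
from h import *
s=env.sense();p=s["position"];print(p,s["eef_rot"],go(.4514,.3987,.012))
b=optics.camera("side");a=optics.camera("top");save(b,"s8.png");save(a,"t8.png")
for q in (a,b):
  for r in finder.masks_of("cartridge_a",q)[:5]:
    X=onz(q,r["pixel"],.013);c=to_case(X[0],X[1])
    f=fit("cartridge_a",[(q,r["region"].astype(float))],X[0],X[1],[1.6,1.3,1.9],.005) if abs(c[1])<.13 and r["region"].sum()<400 else None
    print(r["pixel"],r["score"],r["region"].sum(),c,f,to_case(*f[0][:2]) if f else 0)
  for r in finder.masks_of("board",q)[:1]: print("board",fit("board",[(q,r["region"].astype(float))],.4514,.3987,[.05]),r["region"].sum())
  for r in finder.masks_of("timer",q)[:2]: print(r["score"],"timer",fit("timer",[(q,r["region"].astype(float))],.402,-.235,[-.4,0,.4]),r["region"].sum())
i=np.hstack([cv2.resize(cv2.imread("pics/s8.png")[110:210,180:280],(400,400),interpolation=cv2.INTER_CUBIC),cv2.resize(cv2.imread("pics/t8.png")[165:265,150:250],(400,400),interpolation=cv2.INTER_CUBIC)])
cv2.imwrite("pics/c8.png",i)
E
```

```text
[0.4482937  0.39910693 0.17023062] [-3.14124959e+00 -3.74077425e-04 -3.09406333e+00] [-0.13 -0.02  6.33]
[219.9, 195.1] 0.65 83 [-0.00400997  0.05271931] (array([0.5135, 0.1278, 1.6317]), np.float64(0.383)) [0.00090107 0.06184398]
[211.3, 221.2] 0.64 76 [-0.00830671 -0.06969745] (array([ 0.5213, -0.0041,  1.3075]), np.float64(0.401)) [ 0.00143843 -0.07028535]
[188.2, 331.4] 0.58 199 [-0.09617253 -0.58511133] None 0
[184.3, 381.1] 0.57 70 [-0.17093958 -0.8091411 ] None 0
board (array([0.4504, 0.3968, 0.0619]), np.float64(0.068)) 992
0.63 timer (array([ 0.4003, -0.2407, -0.3702]), np.float64(0.369)) 134
0.61 timer (array([ 0.402, -0.235, -0.4  ]), np.float64(1.0)) 87
[358.0, 304.7] 0.9 427 [-0.1615133  -0.81230073] None 0
[239.9, 277.7] 0.77 214 [-0.03894003 -0.4184967 ] None 0
[159.5, 247.8] 0.61 2017 [0.05839153 0.06585298] None 0
[178.0, 247.6] 0.52 44 [ 0.00440552 -0.05655284] (array([0.5302, 0.0127, 1.2904]), np.float64(0.635)) [ 0.01124851 -0.05400001]
board (array([0.4543, 0.4003, 0.0423]), np.float64(0.064)) 462
0.52 timer (array([ 0.4039, -0.2391,  1.2626]), np.float64(0.157)) 251
```

View pics/c8.png

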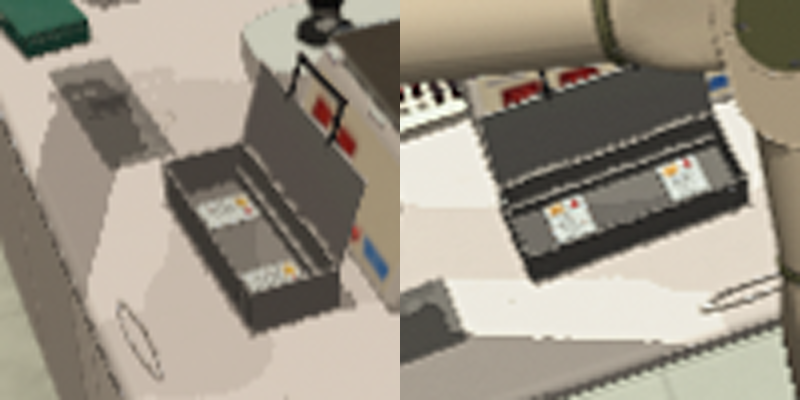

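Request:
play_rows([
  [-0.13,0,1,0],
  [0,0,1,0],
  [0,0,1,0],
  [0,0,1,0],
  [0,0,1,0],
  [0,0,0.7,0],
  [0,0,0.4,0],
  [0,0,0.2,0],
  [0,0,0,0],
], hand=0.45)

```text
clock: 33.0
position: [0.4523, 0.3985, 0.0128]
eef_rot: [3.142, -0.0, -3.095]
wrist_force: [0.6, -1.2, -0.4]
gripper_width: 0.0393
grip_force: 0.0
```

Request:
play_rows([
  [0,0,0,0],
  [0,0,0,0],
  [0,0,0,0],
  [0,0,0,0],
  [0,0,0,0],
  [0,0,0,0],
], hand=0, newtons=40)

```text
clock: 33.6
position: [0.4523, 0.3987, 0.0131]
eef_rot: [3.141, 0.0, -3.094]
wrist_force: [-0.2, -0.7, 2.4]
gripper_width: 0.0119
grip_force: 40.0
```

Request:
play_rows([
  [0,0,-0.5,0],
  [0,0,-1,0],
  [0,0,-1,0],
  [0,0,-1,0],
  [0,0,-1,0],
  [0,0,-1,0],
  [0,0,-1,0],
  [0,0,0,0],
  [0,0,0,0],
])

```text
clock: 34.5
position: [0.4522, 0.3985, 0.1758]
eef_rot: [3.142, 0.001, -3.094]
wrist_force: [-0.7, -0.4, -1.6]
gripper_width: 0.0116
grip_force: 40.0
```

```bash
python3 - <<'E'
from h import *
s=env.sense();p=s["position"];print(p,s["eef_rot"],s["gripper_width"],s["wrist_force"],s["torque"])
S=plan(*to_world(0,0),p[2],None)
b=optics.camera("side");a=optics.camera("top");save(b,"s9.png");save(a,"t9.png")
i=np.hstack([cv2.resize(cv2.imread("pics/s9.png")[70:190,160:280],(400,400),interpolation=cv2.INTER_CUBIC),cv2.resize(cv2.imread("pics/t9.png")[165:285,70:190],(400,400),interpolation=cv2.INTER_CUBIC)])
cv2.imwrite("pics/c9.png",i)
E
```

```text
[0.45217189 0.39846551 0.1757634 ] [ 3.14155758e+00  8.32798214e-04 -3.09442693e+00] 0.011642985789835962 [-0.68254246 -0.40669895 -1.58824076] [ 0.09603781 -0.15172805 -0.00929022]
15 [[-0.13, -0.89, -0, -0.0], [-0.13, -0.89, -0, -0.0], [-0.13, -0.89, -0, -0.0], [-0.13, -0.89, -0, -0.0], [-0.13, -0.89, -0, -0.0], [-0.13, -0.89, -0, -0.0], [-0.13, -0.89, -0, -0.0], [-0.13, -0.89, -0, -0.0], [-0.13, -0.89, -0, -0.0], [-0.13, -0.89, -0, -0.0], [-0.13, -0.89, -0, -0.0], [-0.13, -0.89, -0, -0.0], [-0.13, -0.89, -0, -0.0], [-0.13, -0.89, -0, -0.0], [-0.13, -0.89, -0, -0.0]]
```

View pics/c9.png

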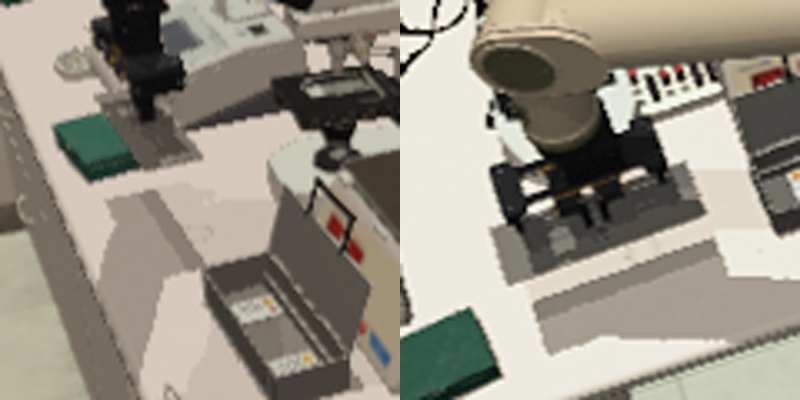

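Request:
play_rows([
  [-0.13,-0.89,0,0],
  [-0.13,-0.89,0,0],
  [-0.13,-0.89,0,0],
  [-0.13,-0.89,0,0],
  [-0.13,-0.89,0,0],
  [-0.13,-0.89,0,0],
  [-0.13,-0.89,0,0],
  [-0.13,-0.89,0,0],
  [-0.13,-0.89,0,0],
  [-0.13,-0.89,0,0],
  [-0.13,-0.89,0,0],
])

```text
clock: 35.7
position: [0.499, 0.1544, 0.1744]
eef_rot: [-3.141, -0.001, -3.094]
wrist_force: [1.0, 0.6, -1.0]
gripper_width: 0.0111
grip_force: 40.0
```

Request:
play_rows([
  [-0.13,-0.89,0,0],
  [-0.13,-0.89,0,0],
  [-0.13,-0.89,0,0],
  [-0.13,-0.89,0,0],
  [0,0,1,0],
  [0,0,1,0],
  [0,0,1,0],
  [0,0,0,0],
  [0,0,0,0],
])

```text
clock: 36.6
position: [0.5162, 0.0677, 0.1003]
eef_rot: [3.141, -0.001, -3.094]
wrist_force: [0.2, -0.4, -0.9]
gripper_width: 0.0114
grip_force: 40.0
```

```bash
python3 - <<'E'
from h import *
s=env.sense();p=s["position"];print(to_case(p[0],p[1]),p[2],s["eef_rot"],s["gripper_width"])
print(go(*to_world(.001,0),.038))
b=optics.camera("side");a=optics.camera("top")
for nm,q in(("t",a),("s",b)):
  for n in("board","case"):
    for r in finder.masks_of(n,q)[:1]: print(nm,n,r["score"],r["region"].sum(),r["pixel"])
  for n in("board","board_fin","case_well"):
    for r in finder.mark_of(n,q)[:1]:
      X=onz(q,r["pixel"],{"board":p[2]-.013,"board_fin":p[2]+.004,"case_well":.005}[n]);print(nm,n,r["score"],to_case(*X[:2]))
save(b,"s10.png");save(a,"t10.png")
i=np.hstack([cv2.resize(cv2.imread("pics/s10.png")[110:210,180:280],(400,400),interpolation=cv2.INTER_CUBIC),cv2.resize(cv2.imread("pics/t10.png")[160:260,150:250],(400,400),interpolation=cv2.INTER_CUBIC)])
cv2.imwrite("pics/c10.png",i)
E
```

```text
[0.00026886 0.00170158] 0.10031175622681662 [ 3.14103465e+00 -1.23417143e-03 -3.09377057e+00] 0.011446354586257692
[-0.03 -0.07  2.49]
t case 0.68 819 [217.1, 201.6]
t board 0.95 [ 0.00196658 -0.02075754]
t board_fin 0.69 [ 0.01079536 -0.00505123]
t case_well 0.63 [-0.02000083  0.01565258]
s board 0.6 556 [156.8, 242.6]
s case 0.61 952 [173.0, 251.8]
s board 0.64 [-0.16352526 -0.36064057]
s board_fin 0.95 [0.01319905 0.02169985]
s case_well 0.65 [ 0.00812512 -0.01172513]
```

View pics/c10.png

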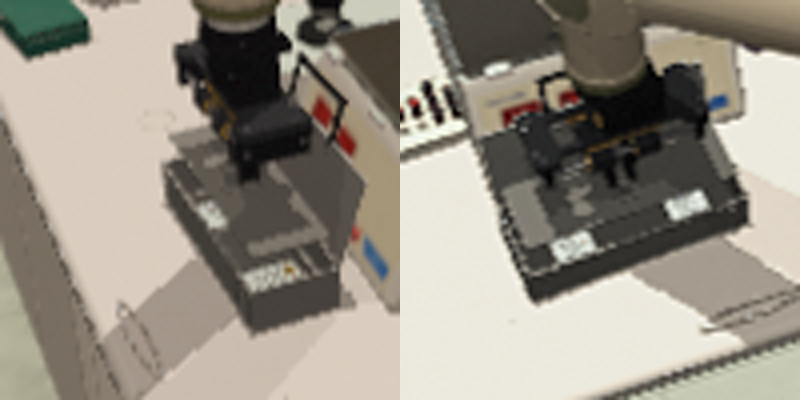

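Request:
play_rows([
  [-0.03,-0.07,0.6,-0.06],
  [0,0,0.6,0],
  [0,0,0.4,0],
  [0,0,0.25,0],
  [0,0,0,0],
])

```text
clock: 37.7
position: [0.5167, 0.0658, 0.0529]
eef_rot: [3.141, -0.002, -3.088]
wrist_force: [-0.9, -0.0, -0.2]
gripper_width: 0.0112
grip_force: 40.0
```

Request:
play_rows([
  [0,0,0.2,0],
  [0,0,0.2,0],
  [0,0,0,0],
])

```text
clock: 38.0
position: [0.5172, 0.0656, 0.0436]
eef_rot: [-3.141, -0.001, -3.088]
wrist_force: [-0.1, 0.7, -1.0]
gripper_width: 0.0117
grip_force: 40.0
```

Request:
play_rows([
  [0,0,0.2,0],
  [0,0,0.13,0],
  [0,0,0,0],
])

```text
clock: 38.3
position: [0.5172, 0.0656, 0.0354]
eef_rot: [-3.142, -0.0, -3.088]
wrist_force: [-0.6, -0.2, -0.5]
gripper_width: 0.0117
grip_force: 40.0
```

Request:
play_rows([
  [0,0,0,0],
  [0,0,0,0],
  [0,0,0,0],
  [0,0,-0.6,0],
  [0,0,-1,0],
  [0,0,-1,0],
  [0,0,-1,0],
  [0,0,-1,0],
  [0,0,-1,0],
  [0,0,-0.6,0],
  [0,0,0,0],
], hand=0.4)

```text
clock: 39.4
position: [0.5184, 0.0661, 0.193]
eef_rot: [-3.141, 0.003, -3.088]
wrist_force: [1.1, -0.2, -0.5]
gripper_width: 0.0347
grip_force: 0.0
```

Request:
play_rows([
  [-1,0.5,0,0],
  [-1,0.8,0,0],
  [0,0.9,0,0],
  [0,0.9,0,0],
  [0,0.9,0,0],
  [0,0.9,0,0],
  [0,0,0,0],
  [0,0,0,0],
])

```text
clock: 40.2
position: [0.5603, 0.1908, 0.1899]
eef_rot: [-3.141, -0.001, -3.087]
wrist_force: [-0.3, -0.9, -0.1]
gripper_width: 0.0346
grip_force: 0.0
```

```bash
python3 - <<'E'
from h import *
s=env.sense();p=s["position"];print(p,s["eef_rot"],s["joint_pos"].round(2))
b=optics.camera("side");a=optics.camera("top");save(b,"s11.png");save(a,"t11.png")
v=[];w=[]
for nm,q in(("t",a),("s",b)):
  ms=finder.masks_of("board",q)[:1]
  for r in ms:
    f=fit("board",[(q,r["region"].astype(float))],.516,.066,[.055],.022);print(nm,"board",r["score"],r["region"].sum(),f)
  for r in finder.masks_of("timer",q)[:2]: print(nm,r["score"],r["pixel"],"timer",fit("timer",[(q,r["region"].astype(float))],.402,-.237,[-.4,0,.4]),r["region"].sum())
r1=cv2.resize(cv2.imread("pics/s11.png")[130:250,190:310],(400,400),interpolation=cv2.INTER_CUBIC)
r2=cv2.resize(cv2.imread("pics/t11.png")[160:260,170:270],(400,400),interpolation=cv2.INTER_CUBIC)
r3=cv2.resize(cv2.imread("pics/t11.png")[200:235,255:305],(400,200),interpolation=cv2.INTER_CUBIC)
r4=cv2.resize(cv2.imread("pics/s11.png")[205:250,210:270],(400,200),interpolation=cv2.INTER_CUBIC)
cv2.imwrite("pics/c11.png",np.vstack([np.hstack([r1,r2]),np.hstack([r4,r3])]))
E
```

```text
[0.56033856 0.1907767  0.18990254] [-3.14108632e+00 -1.17118694e-03 -3.08686618e+00] [ 0.46  0.54 -1.17  1.55  0.5   1.39  0.87]
t board 0.87 670 (array([0.5207, 0.0639, 0.0471]), np.float64(0.262))
s board 0.74 503 (array([ 0.5226,  0.1018, -0.0133]), np.float64(0.255))
s 0.69 [225.0, 238.9] timer (array([ 0.407 , -0.2356, -0.3234]), np.float64(0.22)) 227
```

View pics/c11.png

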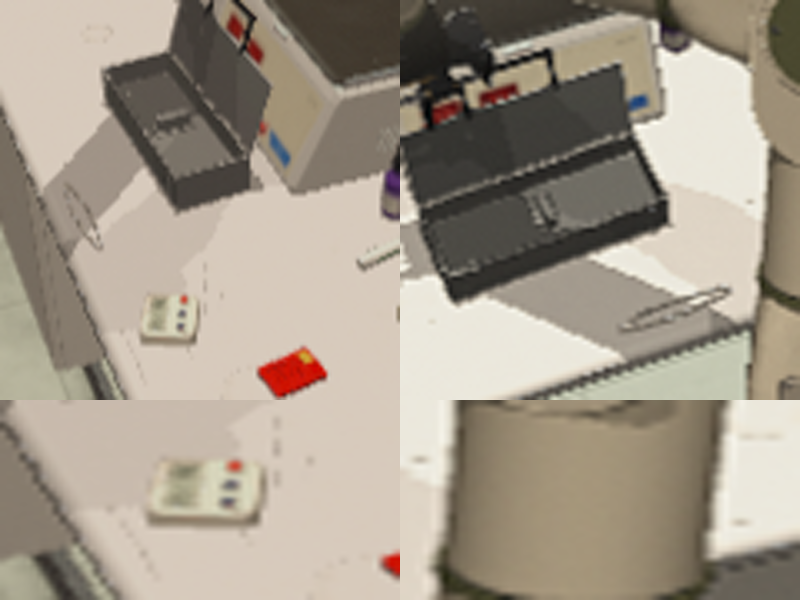

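```bash
python3 - <<'E'
from h import *
s=env.sense();p=s["position"]
S=plan(.45,.06,.23,3.0,start=[*p,s["eef_rot"][2]+2*np.pi])
S=plan(.4025,-.2365,.11,2.74,start=S)
E
```

```text
8 [[0.59, -0.62, -0.2, 0.23], [0.57, -0.63, -0.2, 0.23], [0.56, -0.65, -0.2, 0.23], [0.54, -0.66, -0.2, 0.23], [0.53, -0.67, -0.2, 0.23], [0.51, -0.69, -0.2, 0.23], [0.49, -0.7, -0.2, 0.23], [0.48, -0.71, -0.2, 0.23]]
13 [[0.02, -0.92, 0.37, 0.19], [-0, -0.92, 0.37, 0.19], [-0.02, -0.92, 0.37, 0.19], [-0.04, -0.92, 0.37, 0.19], [-0.06, -0.92, 0.37, 0.19], [-0.08, -0.92, 0.37, 0.19], [-0.09, -0.92, 0.37, 0.19], [-0.11, -0.92, 0.37, 0.19], [-0.13, -0.91, 0.37, 0.19], [-0.15, -0.91, 0.37, 0.19], [-0.17, -0.91, 0.37, 0.19], [-0.19, -0.91, 0.37, 0.19], [-0.2, -0.9, 0.37, 0.19]]
```

Request:
play_rows([
  [0.59,-0.62,-0.2,0.23],
  [0.57,-0.63,-0.2,0.23],
  [0.56,-0.65,-0.2,0.23],
  [0.54,-0.66,-0.2,0.23],
  [0.53,-0.67,-0.2,0.23],
  [0.51,-0.69,-0.2,0.23],
  [0.49,-0.7,-0.2,0.23],
  [0.48,-0.71,-0.2,0.23],
], hand=1)

```text
clock: 41.3
position: [0.4494, 0.0599, 0.2305]
eef_rot: [3.14, -0.001, 3.001]
wrist_force: [-1.5, -0.3, 1.7]
gripper_width: 0.0851
grip_force: 0.0
```

Request:
play_rows([
  [0.02,-0.92,0.2,0.19],
  [0,-0.92,0.2,0.19],
  [-0.02,-0.92,0.2,0.19],
  [-0.04,-0.92,0.2,0.19],
  [-0.06,-0.92,0.37,0.19],
  [-0.08,-0.92,0.37,0.19],
  [-0.09,-0.92,0.37,0.19],
  [-0.11,-0.92,0.37,0.19],
  [-0.13,-0.91,0.37,0.19],
  [-0.15,-0.91,0.37,0.19],
  [-0.17,-0.91,0.37,0.19],
  [-0.19,-0.91,0.37,0.19],
])

```text
clock: 42.5
position: [0.4062, -0.2145, 0.1355]
eef_rot: [3.141, -0.001, 2.762]
wrist_force: [0.5, -0.2, -0.2]
gripper_width: 0.0869
grip_force: 0.0
```

Request:
play_rows([
  [-0.2,-0.9,0.37,0.19],
  [0,0,0,0],
  [0,0,0,0],
])

```text
clock: 42.8
position: [0.4027, -0.2359, 0.1267]
eef_rot: [3.14, -0.001, 2.743]
wrist_force: [-0.4, 0.2, 0.3]
gripper_width: 0.087
grip_force: 0.0
```

```bash
python3 - <<'E'
from h import *
s=env.sense();p=s["position"];print(p,s["eef_rot"],s["joint_pos"].round(2),s["gripper_width"])
b=optics.camera("side");a=optics.camera("top");v=[]
for nm,q in(("t",a),("s",b)):
  for r in finder.masks_of("timer",q)[:1]:
    m=r["region"].astype(float);v.append((q,m));print(nm,r["score"],r["pixel"],"timer",fit("timer",v[-1:],.402,-.237,[-.5,-.3,0,.4]),r["region"].sum())
if len(v)>1: print(fit("timer",v,.402,-.237,[-.4,0]))
print(go(.4025,-.2365,.008))
E
```

```text
[ 0.40274325 -0.23585425  0.1267442 ] [ 3.13993786e+00 -1.04149162e-03  2.74279714e+00] [ 1.43  0.19 -1.06  1.94  0.18  1.11  1.47] 0.08697517663340751
t 0.41 [200.6, 199.8] timer (array([ 0.402, -0.237, -0.5  ]), np.float64(1.0)) 1959
s 0.8 [223.4, 239.8] timer (array([ 0.4081, -0.2321, -0.3429]), np.float64(0.258)) 214
(array([ 0.4081, -0.2321, -0.3429]), np.float64(0.629))
[ 0.02 -0.06  4.79]
```

Request:
play_rows([
  [0,0,1,0],
  [0,0,1,0],
  [0,0,1,0],
  [0,0,0.8,0],
  [0,0,0.5,0],
  [0,0,0.5,0],
  [0,0,0,0],
])

```text
clock: 43.7
position: [0.4027, -0.2352, 0.0067]
eef_rot: [3.141, -0.001, 2.744]
wrist_force: [0.2, -0.9, -0.1]
gripper_width: 0.0868
grip_force: 0.0
```

Request:
play_rows([
  [0,0,0,0],
  [0,0,0,0],
  [0,0,0,0],
  [0,0,0,0],
  [0,0,0,0],
], hand=0, newtons=20)

```text
clock: 44.2
position: [0.4034, -0.236, 0.0081]
eef_rot: [-3.141, 0.001, 2.744]
wrist_force: [-0.7, -0.2, 6.1]
gripper_width: 0.0655
grip_force: 19.8
```

Request:
play_rows([
  [0,0,-0.5,0],
  [0,0,-1,0],
  [0,0,-1,0],
  [0,0,-1,0],
  [0,0,-1,0],
  [0,0,-1,0],
  [0,0,-1,0],
  [0,0,0,0],
])

```text
clock: 45.0
position: [0.4046, -0.2361, 0.1734]
eef_rot: [-3.14, 0.004, 2.744]
wrist_force: [1.1, -1.1, -0.3]
gripper_width: 0.0661
grip_force: 19.8
```

```bash
python3 - <<'E'
from h import *
s=env.sense();p=s["position"];print(p,s["eef_rot"],s["gripper_width"],s["grip_force"])
S=plan(*to_world(0,-.064),p[2],3.197)
E
```

```text
[ 0.40462357 -0.23607631  0.17340496] [-3.13952844  0.0044601   2.7441979 ] 0.06607268611787843 19.84050214290619
12 [[-0.05, 0.88, -0, -0.36], [-0.08, 0.88, -0, -0.36], [-0.11, 0.87, -0, -0.36], [-0.15, 0.87, -0, -0.36], [-0.18, 0.86, -0, -0.36], [-0.21, 0.86, -0, -0.36], [-0.24, 0.85, -0, -0.36], [-0.27, 0.84, -0, -0.36], [-0.31, 0.83, -0, -0.36], [-0.34, 0.81, -0, -0.36], [-0.37, 0.8, -0, -0.36], [-0.4, 0.79, -0, -0.36]]
```

Request:
play_rows([
  [-0.05,0.88,0,-0.36],
  [-0.08,0.88,0,-0.36],
  [-0.11,0.87,0,-0.36],
  [-0.15,0.87,0,-0.36],
  [-0.18,0.86,0,-0.36],
  [-0.21,0.86,0,-0.36],
  [-0.24,0.85,0,-0.36],
  [-0.27,0.84,0,-0.36],
  [-0.31,0.83,0,-0.36],
  [-0.34,0.81,0,-0.36],
  [-0.37,0.8,0,-0.36],
  [-0.4,0.79,0,-0.36],
])

```text
clock: 46.2
position: [0.5184, 0.0053, 0.1695]
eef_rot: [3.141, -0.001, -3.082]
wrist_force: [-0.6, -0.1, -0.6]
gripper_width: 0.0661
grip_force: 19.8
```

Request:
play_rows([
  [0,0,0.5,0],
  [0,0,1,0],
  [0,0,1,0],
  [0,0,0,0],
])

```text
clock: 46.6
position: [0.5159, 0.0031, 0.1042]
eef_rot: [3.14, -0.006, -3.085]
wrist_force: [0.1, -0.1, -0.4]
gripper_width: 0.0661
grip_force: 19.8
```

```bash
python3 - <<'E'
from h import *
s=env.sense();p=s["position"];print(to_case(*p[:2]),p,s["eef_rot"],s["gripper_width"],s["grip_force"])
print(go(*to_world(0,-.064),.0365), (3.197-(s["eef_rot"][2]%(2*np.pi)))/np.radians(-6))
E
```

```text
[-0.00356398 -0.06282912] [0.51589527 0.00306996 0.10420678] [ 3.14036617 -0.00564728 -3.08531729] 0.06614227824747429 19.84066665172577
[-0.16 -0.05  2.71] 0.008288993686478273
```

Request:
play_rows([
  [-0.16,-0.05,0.8,0],
  [0,0,0.8,0],
  [0,0,0.5,0],
  [0,0,0.3,0],
  [0,0,0.2,0],
  [0,0,0.1,0],
  [0,0,0,0],
])

```text
clock: 47.3
position: [0.5227, 0.0015, 0.0403]
eef_rot: [-3.141, 0.0, -3.087]
wrist_force: [0.9, -0.5, -1.5]
gripper_width: 0.0659
grip_force: 19.8
```

Request:
play_rows([
  [0,0,0.03,0],
  [0,0,0,0],
])

```text
clock: 47.5
position: [0.5228, 0.0014, 0.0396]
eef_rot: [-3.141, 0.001, -3.087]
wrist_force: [-0.5, 0.5, -0.5]
gripper_width: 0.066
grip_force: 19.8
```

Request:
play_rows([
  [0,0,0.1,0],
  [0,0,0.08,0],
  [0,0,0,0],
  [0,0,0,0],
])

```text
clock: 47.9
position: [0.5228, 0.0014, 0.035]
eef_rot: [-3.141, 0.0, -3.087]
wrist_force: [-1.7, -0.7, 4.8]
gripper_width: 0.0659
grip_force: 19.9
```

Request:
play_rows([
  [0,0,0,0],
  [0,0,0,0],
  [0,0,-0.5,0],
  [0,0,-1,0],
  [0,0,-1,0],
  [0,0,-1,0],
  [0,0,-1,0],
  [0,0,-1,0],
  [0,0,-1,0],
  [0,0,0,0],
], hand=0.84)

```text
clock: 48.9
position: [0.5241, 0.0021, 0.201]
eef_rot: [-3.141, 0.005, -3.087]
wrist_force: [-0.1, 0.1, 0.5]
gripper_width: 0.073
grip_force: 0.0
```

```bash
python3 - <<'E'
from h import *
s=env.sense();p=s["position"];print(p,s["eef_rot"],s["gripper_width"])
# lid bar, open at 1.85
t=1.85;x=.049-.14*np.cos(t);z=.057+.14*np.sin(t);print("bar open case x",x,"z",z,to_world(x,0))
b=optics.camera("side");a=optics.camera("top");v=[]
for nm,q in(("t",a),("s",b)):
  for r in finder.masks_of("timer",q)[:2]:
    X=onz(q,r["pixel"],.045);print(nm,r["score"],r["region"].sum(),to_case(*X[:2]))
    if r["region"].sum()<400:f=fit("timer",[(q,r["region"].astype(float))],X[0],X[1],[0,.4,.8],.027);print(f,to_case(*f[0][:2]))
  for r in finder.mark_of("lid_bar",q)[:1]:print("bar",r["score"],r["pixel"],proj(q,[*to_world(x,0),z]))
S=plan(.45,.08,.21,1.626,start=[*p,s["eef_rot"][2]+2*np.pi])
E
```

```text
[0.52410168 0.00212213 0.20097557] [-3.14076867  0.00476927 -3.08663836] 0.07299895196582984
bar open case x 0.08758263455543182 z 0.191578528416542 [0.6034502  0.07081462]
t 0.76 202 [-0.00366729 -0.05925325]
(array([ 5.209e-01, -3.000e-04, -4.090e-02]), np.float64(0.108)) [ 0.00124793 -0.06646911]
bar 0.7 [178.4, 195.9] [np.float64(175.9792402364702), np.float64(195.61657043192048)]
s 0.55 145 [-0.00131168 -0.07915323]
(array([0.5265, 0.0055, 1.2314]), np.float64(0.303)) [ 0.0071583  -0.06098573]
bar 0.74 [126.9, 258.2] [np.float64(129.9676839526199), np.float64(259.70804780896077)]
16 [[0.17, 0.2, -0.02, 0.94], [0.19, 0.19, -0.02, 0.94], [0.21, 0.17, -0.02, 0.94], [0.23, 0.15, -0.02, 0.94], [0.24, 0.12, -0.02, 0.94], [0.25, 0.1, -0.02, 0.94], [0.26, 0.07, -0.02, 0.94], [0.26, 0.05, -0.02, 0.94], [0.27, 0.02, -0.02, 0.94], [0.27, -0, -0.02, 0.94], [0.27, -0.03, -0.02, 0.94], [0.26, -0.06, -0.02, 0.94], [0.26, -0.08, -0.02, 0.94], [0.25, -0.11, -0.02, 0.94], [0.23, -0.13, -0.02, 0.94], [0.22, -0.15, -0.02, 0.94]]
```

```bash
python3 - <<'E'
from h import *
s=env.sense();p=s["position"]
S=plan(*to_world(.0876,0),.25,1.626,start=[*p[:2],.25,s["eef_rot"][2]+2*np.pi])
# closing arc
N=20;t=np.linspace(1.85,0,N+1);X=-.140*np.cos(t);Z=.140*np.sin(t)
print(np.round(np.c_[np.diff(X),-np.diff(Z)]/.025,2).tolist())
E
```

```text
16 [[-0.21, 0.16, -0, 0.94], [-0.2, 0.18, -0, 0.94], [-0.18, 0.2, -0, 0.94], [-0.16, 0.22, -0, 0.94], [-0.13, 0.23, -0, 0.94], [-0.11, 0.24, -0, 0.94], [-0.09, 0.25, -0, 0.94], [-0.06, 0.26, -0, 0.94], [-0.04, 0.26, -0, 0.94], [-0.01, 0.27, -0, 0.94], [0.02, 0.27, -0, 0.94], [0.04, 0.26, -0, 0.94], [0.07, 0.26, -0, 0.94], [0.09, 0.25, -0, 0.94], [0.12, 0.24, -0, 0.94], [0.14, 0.23, -0, 0.94]]
[[-0.5, -0.12], [-0.51, -0.07], [-0.52, -0.02], [-0.52, 0.02], [-0.51, 0.07], [-0.5, 0.12], [-0.49, 0.16], [-0.47, 0.21], [-0.45, 0.25], [-0.43, 0.29], [-0.4, 0.33], [-0.37, 0.37], [-0.33, 0.4], [-0.29, 0.43], [-0.25, 0.45], [-0.21, 0.47], [-0.16, 0.49], [-0.12, 0.5], [-0.07, 0.51], [-0.02, 0.52]]
```

Request:
play_rows([
  [0,0,-1,0],
  [0,0,-1,0],
  [0,0,0,0],
], hand=0.4)

```text
clock: 49.5
position: [0.5237, 0.002, 0.2495]
eef_rot: [-3.142, 0.003, -3.087]
wrist_force: [1.3, 0.4, -0.3]
gripper_width: 0.0564
grip_force: 0.0
```

Request:
play_rows([
  [-0.21,0.16,0,0.94],
  [-0.2,0.18,0,0.94],
  [-0.18,0.2,0,0.94],
  [-0.16,0.22,0,0.94],
  [-0.13,0.23,0,0.94],
  [-0.11,0.24,0,0.94],
  [-0.09,0.25,0,0.94],
  [-0.06,0.26,0,0.94],
  [-0.04,0.26,0,0.94],
  [-0.01,0.27,0,0.94],
  [0.02,0.27,0,0.94],
  [0.04,0.26,0,0.94],
])

```text
clock: 50.7
position: [0.5836, 0.0533, 0.246]
eef_rot: [-3.14, -0.001, 2.011]
wrist_force: [0.3, 1.0, 0.7]
gripper_width: 0.0351
grip_force: 0.0
```

Request:
play_rows([
  [0.07,0.26,0,0.94],
  [0.09,0.25,0,0.94],
  [0.12,0.24,0,0.94],
  [0.14,0.23,0,0.94],
  [0,0,0,0],
  [0,0,0,0],
])

```text
clock: 51.3
position: [0.6039, 0.0704, 0.2464]
eef_rot: [-3.14, 0.0, 1.624]
wrist_force: [-0.1, -0.0, 0.1]
gripper_width: 0.0349
grip_force: 0.0
```

```bash
python3 - <<'E'
from h import *
s=env.sense();p=s["position"];print(p,s["eef_rot"],s["gripper_width"],s["joint_pos"].round(2))
print(go(*to_world(.0876,0),.179))
E
```

```text
[0.60389667 0.07037068 0.24640232] [-3.14031679e+00  1.49598292e-04  1.62447282e+00] 0.03485152846709732 [ 0.47  0.41 -0.88  1.44  0.32  1.44 -0.35]
[ 0.02 -0.01  2.7 ]
```

Request:
play_rows([
  [0,0,0.6,0],
  [0,0,0.6,0],
  [0,0,0.6,0],
  [0,0,0.5,0],
  [0,0,0.4,0],
  [0,0,0,0],
])

```text
clock: 51.9
position: [0.6035, 0.0701, 0.178]
eef_rot: [-3.139, 0.0, 1.621]
wrist_force: [-0.7, -0.0, 0.2]
gripper_width: 0.0348
grip_force: 0.0
```

Request:
play_rows([
  [0,0,0,0],
  [0,0,0,0],
  [0,0,0,0],
  [0,0,0,0],
  [0,0,0,0],
], hand=0, newtons=20)

```text
clock: 52.4
position: [0.6042, 0.0704, 0.1802]
eef_rot: [3.142, 0.0, 1.621]
wrist_force: [-2.2, -0.3, 2.5]
gripper_width: 0.0094
grip_force: 20.0
```

```bash
python3 - <<'E'
from h import *
s=env.sense();p=s["position"];print(to_case(*p[:2]),p[2],s["gripper_width"],s["wrist_force"],s["eef_rot"])
E
```

```text
[ 0.08830196 -0.0004396 ] 0.18020372180329727 0.009367040710469883 [-2.22303152 -0.29344825  2.48164544] [3.14153390e+00 2.50051220e-04 1.62124042e+00]
```

Bar pinched; swing the lid shut along the arc.

Request:
play_rows([
  [0,-0.5,-0.12,0],
  [0,-0.51,-0.07,0],
  [0,-0.52,-0.02,0],
  [0,-0.52,0.02,0],
  [0,-0.51,0.07,0],
  [0,-0.5,0.12,0],
  [0,-0.49,0.16,0],
  [0,-0.47,0.21,0],
  [0,-0.45,0.25,0],
  [0,-0.43,0.29,0],
])

```text
clock: 53.4
position: [0.482, 0.0644, 0.1573]
eef_rot: [3.14, 0.0, 1.621]
wrist_force: [2.8, 1.0, -1.3]
gripper_width: 0.009
grip_force: 20.0
```

Request:
play_rows([
  [0,-0.4,0.33,0],
  [0,-0.37,0.37,0],
  [0,-0.33,0.4,0],
  [0,-0.29,0.43,0],
  [0,-0.25,0.45,0],
  [0,-0.21,0.47,0],
  [0,-0.16,0.49,0],
  [0,-0.12,0.5,0],
  [0,0,0,0],
])

```text
clock: 54.3
position: [0.4282, 0.0616, 0.0696]
eef_rot: [-3.141, -0.001, 1.622]
wrist_force: [0.9, 0.6, -0.7]
gripper_width: 0.0092
grip_force: 20.0
```

```bash
python3 - <<'E'
from h import *
s=env.sense();p=s["position"];print(to_case(*p[:2]),p[2],s["gripper_width"],s["wrist_force"],s["eef_rot"])
E
```

```text
[-0.08791355  0.00044011] 0.06956613964282127 0.009228033159718842 [ 0.9375632   0.60933415 -0.66166224] [-3.14058565e+00 -7.17685637e-04  1.62152631e+00]
```

Request:
play_rows([
  [0,-0.07,0.4,0],
  [0,-0.03,0.4,0],
  [0,0,0.22,0],
  [0,0,0.1,0],
  [0,0,0,0],
])

```text
clock: 54.8
position: [0.4258, 0.0615, 0.0427]
eef_rot: [-3.14, -0.0, 1.621]
wrist_force: [-4.0, 1.3, -0.4]
gripper_width: 0.0092
grip_force: 20.0
```

Request:
play_rows([
  [0,0,0,0],
  [0,0,0,0],
  [0,0,0,0],
], hand=0.4)

```text
clock: 55.1
position: [0.4269, 0.0611, 0.0433]
eef_rot: [3.14, 0.0, 1.621]
wrist_force: [-0.3, 0.2, -0.4]
gripper_width: 0.0258
grip_force: 0.0
```

Request:
play_rows([
  [0,0,-0.5,0],
  [0,0,-1,0],
  [0,0,-1,0],
  [0,0,-1,0],
  [0,0,-1,0],
  [0,0,-1,0],
  [0,0,0,0],
  [0,0,0,0],
])

```text
clock: 55.9
position: [0.4266, 0.0614, 0.1813]
eef_rot: [3.14, 0.001, 1.621]
wrist_force: [-0.8, -0.1, -0.6]
gripper_width: 0.0345
grip_force: 0.0
```

Request:
play_rows([
  [1,0,-0.5,0],
  [1,0,0,0],
  [1,0,0,0],
  [1,0,0,0],
  [1,0,0,0],
  [1,0,0,0],
  [1,0,0,0],
  [1,0,0,0],
  [0,0,0,0],
])

```text
clock: 56.8
position: [0.4145, 0.2643, 0.1925]
eef_rot: [-3.14, -0.002, 1.626]
wrist_force: [-0.7, -0.3, -0.6]
gripper_width: 0.0348
grip_force: 0.0
```

```bash
python3 - <<'E'
from h import *
s=env.sense();print(s["position"],s["clock"])
b=optics.camera("side");a=optics.camera("top")
for nm,q in(("t",a),("s",b)):
  for r in finder.mark_of("lid_bar",q)[:1]:print("bar",r["score"],np.round(r["pixel"]),[np.round(proj(q,[*to_world(.049-.14*np.cos(t),0),.057+.14*np.sin(t)])) for t in(0,.1)])
  for r in finder.masks_of("case",q)[:1]:print(r["score"],r["region"].sum(),fit("case",[(q,r["region"].astype(float))],.516,.066,[.055]))
  for n in("timer","cartridge_a","board"): print(n,[(np.round(r["pixel"]),round(r["score"],2)) for r in finder.find_in(n,q)])
E
```

```text
[0.41450713 0.26429195 0.19245857] 56.8
bar 0.62 [228. 214.] [array([226., 213.]), array([224., 213.])]
0.89 1624 (array([0.5147, 0.0651, 0.0557]), np.float64(0.041))
timer []
cartridge_a []
board []
bar 0.74 [166. 221.] [array([168., 221.]), array([165., 221.])]
0.68 1329 (array([0.5189, 0.0708, 0.043 ]), np.float64(0.076))
timer []
cartridge_a [(array([358., 304.]), 0.68), (array([241., 277.]), 0.57)]
board []
```

```bash
python3 -c "
from station import env
print(env.hand_in())"
```

```text
the job is handed in; nothing more can be done
None
```

The kit is packed and handed in at about 57 s of robot time: I found two white cartridges (no third) and laid both flat side by side in the case, covered them with the level divider board, set the timer on it beside the grip, and shut the lid fully; the cups and red look-alikes were left alone, and no score came back.

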